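# Try a taper arbor in the lap spindle, then drift it free

### The job

Try the fit of the reground lap arbor (the one in the rack whose head has two flats) in the upright bench spindle: lower it in with its tang in line with the spindle's cross slot, seat it with a rocking, twisting push until it goes no deeper and the taper holds fast, and let go. Work it in by feel rather than shoving it straight, because the spindle's bearings must never take more than about 15 N end-on. Then push the wedge-shaped drift through the slot under the tang until the arbor breaks loose and is lifted clear of its grip, and leave it standing upright and loose in the spindle on the drift, with the chuck arbor and everything else left where it was.

Things in the scene. Friction and masses are not known exactly. Their poses are not given: they have to be found in the camera images.
- head: Bench spindle's bearing head, fixed: grey flange 96 x 84 x 12 mm with a round boss; a bare steel spindle 44 to 49 mm wide rises from it to 108 mm over the worktop. Origin: centre of the flange's underside, on the spindle's axis; z up. A tapered bore, 22 mm wide at the mouth and 17 mm at its bottom 64 mm above the worktop, runs down into a cross slot that goes right through along the head's y axis.
- spindle (a joint): How far the spindle has been pushed down into its head, m: 0 as it should be. It cannot turn. Preloaded bearings hold it up until the downward push on it (the arbor's own 3.5 N included) passes 17 N, then it sinks 1 mm for each further 3 N, up to 5 mm.
- spindle_mouth (a point): Centre of the spindle's flat upper end, 108 mm above the worktop, with the head's axes.
- spindle_slot (a point): On the spindle's axis, on the flat floor of the cross slot, 34 mm above the worktop. The slot is 11.5 mm wide, runs along y, is open at both ends (22 mm from the axis) and 30 mm high up to the bore's bottom. A tang more than about 0.35 rad out of line with it stops on the bore's bottom, 21 mm before the collar would meet the mouth.
- arbor: Steel lap arbor, 0.36 kg, in one of the rack's two holes; its head has two flats. Origin: centre of its collar's underside, z up; collar 28 mm round, 4 mm thick. Below it a shank tapers from 19.6 to 13 mm at z = -42 mm. In the spindle its y axis lies along the head's y, either way round, with 0.35 rad of play. Reground: its taper touches somewhere 4 to 11 mm before the collar meets the mouth.
- arbor_head (a point): Middle of the head, 22 mm above the arbor's origin. Head 28 mm round, flats at x = +-11 mm, from 4 to 34 mm above the origin: grip it across x. A threaded nose goes on to 46 mm. From where the taper touches, 11 to 14 N of push while it is rocked to and fro (0.2 rad each way, 1 rad/s; 0.2 to 0.6 N m) takes it 3 to 4 mm deeper and locks it; a straight push of 16 N does not.
- arbor_tang (a point): Centre of the lower end of the flat tang, 65 mm below the arbor's origin; the tang is 23 mm long, 7 mm thick along x, 12 mm wide along y, its end rounded. With the arbor seated it ends 9 to 17 mm above the slot's floor. Once locked the arbor stays fast (over 30 N to lift it) until it has been raised about 5 mm; then it is loose.
- drift: Drift, loose, 0.2 kg, lying on its flat underside: a smooth steel wedge blade 8 mm thick (y) with a black ribbed handle. Origin: on the underside, 195 mm behind the nose; x points to the nose. The blade reaches from x = 50 to 195 mm; its top slopes from 26.7 mm high at the handle to 6.5 mm at the nose, 1 in 7. Left under a freed arbor it stays there.
- drift_handle (a point): On the drift's handle, 16 mm above its origin. The handle is 14 mm thick (y), 27 mm high, from x = -36 to 50 mm; its front end does not enter the slot.
- drift_nose (a point): The drift's nose, at its underside, 195 mm ahead of the origin. Slid along the slot's floor from either end, it meets a seated arbor's tang when the nose is 20 to 75 mm past the spindle's axis. The push then rises to 10 to 28 N and falls to a few N when the arbor comes loose, 30 to 55 mm further on, before the handle meets the spindle (nose 123 mm past the axis).
- rack: Wooden arbor rack, fixed, 62 x 136 x 66 mm, with two upright 24 mm holes, 70 mm apart along its y axis; origin at the centre of its underside. An arbor's collar rests on its top.
- chuck: The other arbor in the rack, with a round drill chuck 37 mm wide reaching 47 mm above the rack. It stays there. Origin: underside of the chuck, on its axis.
- loupe: Black eye loupe, 40 x 40 x 30 mm; a bystander. Origin: centre of its underside.
- brass_weight: Brass weight with a knob, 31 mm wide, 51 mm high; a bystander. Origin: centre of its underside.
- collet: Spring collet standing on its wide end, 24 mm wide, 34 mm high; a bystander. Origin: centre of its underside.
- marker: Marker pen lying flat, 14 x 130 x 16 mm; a bystander. Origin: centre of its underside.

How it is judged:
By the outcome, as a careful person would: the job done as asked, in the order asked, and still so for the second after the job is handed in, with the robot touching nothing.
It also fails if it takes over 72 s, if anything falls off the work surface, if the arm or the gripper's body presses on something with over 40 N, if the wrist force passes 120 N, or if a joint passes its speed limit or range.

### The arm

A 7-joint arm with a two-finger parallel gripper is mounted at the origin on a cart in front of the work surface, level with it; the furniture and walls round the work are solid. World frame = base frame: x ahead of the robot, y to its left, z up, the work surface at z = 0. Lengths are in mm, angles in degrees, forces in N, time in s.
With the tool pointing down it reaches from about 425 to 975 mm from the base axis. Payload 16.7 kg.
Tool frame: the origin (TCP) lies between the finger pads; the fingertips stand 22 mm ahead of it and the grasp point (between the pads) lies 3 mm ahead of it; z points along the fingers, y is the line along which they close (so a half turn about z gives the same grasp; the last joint's range is limited). The gripper opens to 85 mm and grips with 20 to 120 N. Pads are 22 mm wide; open, the fingers measure 114 mm over their backs; the gripper's body (76 mm by 85 mm) begins 54 mm behind the grasp point. The pads swing forward as they close: fully open they stand 13 mm farther back than shut.
Start: joints at [-79.154, 24.414, 4.234, 92.017, -1.954, 63.644, -3.845], TCP at [224.345, 636.59, 253.302] pointing down, gripper open.
Joint ranges: [-163.25, 163.25], [-28.42, 122.38], [-70.27, 78.77], [12.13, 141.07], [-58.53, 238.53], [9.26, 117.41], [-156.51, 156.51]. Speed limits (degrees/s): [108.29, 108.29, 136.94, 136.94, 172.46, 172.46, 172.46].

### API

Orientations are given as [roll, pitch, yaw] about the fixed x, y, z axes, in that order (R = Rz(yaw) Ry(pitch) Rx(roll)).
In Python, from bench import readout, vision, ticket gives the robot as it stands. The module is installed in compiled form; this text tells all that it offers.
- The arm moves only by the tool servo_tool, never from a script. Its argument "plan" is a list that holds one entry, the list of rows, each a list of 7 numbers: the opening, from 0 (shut) to 1 (fully open), then the shift along the world's x, y, z in units of 30 mm (1.0 is 30 mm), then the turn, a rotation vector about the world's x, y, z in units of 6 degrees (1.0 is 6 degrees). In form: [[[fingers, x, y, z, wx, wy, wz], ...]]. A call has 1 to 20 rows; each row is the pose to reach, as a shift and turn from the pose commanded when the call began; what a row does not reach only later rows make up. A row lasts 1/10 s, in which the tool goes at most 50 mm and 8.59 degrees, less where a joint would pass 70% of its speed; a pose out of reach is approached as far as the arm can. A call with a gripper value outside its range is refused whole. The fingers move at their own pace and stop on an object; "force" is the grip in N (left out, the last holds). Time passes only in rows, so rows that repeat a pose let the fingers close. It gives the time, the measured TCP pose, the force, the opening and the grip force at its end, in the units of the state.
- readout.sense(): the state, without advancing time (a new reading comes with each control period).
- vision.capture(name): name is "scene" or "top" or "wrist"; returns the picture (400x640x3 uint8, red, green, blue); there is no depth.
- vision.camera_model(name): a dict with "fovy" (degrees; the focal length in pixels is half the picture's height over the tangent of half this angle, whatever the lens; pixels are square), "cx", "cy" (the principal point, pixels), "view" (4x4, takes a point from world to camera coordinates). Camera axes: x right, y up, looking along -z (the intrinsics and any distortion apply to the point x, -y, -z); pixel columns grow to the right and rows downward; lengths in mm; the calibration is good to about 2 mm. The wrist camera is an equidistant fisheye: a pixel r from the principal point sees the ray r / f radians off the axis. A picture is of the moment at which its call begins: read the wrist's pose just before it. camera_model takes no time and is no camera call; for the wrist camera it gives the pose at the moment of the call.
- ticket.finish_job(): hands the job in; it is judged then, once.
The state is a dict: "clock": time; "q": joint angles; "dq": joint speeds; "joint_efforts": joint torques, N m; "ee_pos": TCP position; "tcp_rot": TCP orientation; "ft_force": force on the tool from outside, world axes, zero at the start; "wrist_torque": the same for the moment, N m; "opening": finger opening in mm; "finger_force": force on a finger pad.
Only numpy, scipy, OpenCV 4.12 (cv2) and the standard library are available. Lean on these libraries where they do the work, as an engineer would, in place of code of your own. Each camera call takes 0.05 s, during which the arm holds its last target. There are 200 camera calls.

## Working session

There is one attempt and no reset: what is moved stays moved. The work goes in short steps, Python scripts to look and compute and a tool call to move; the robot and the scene stay as the last step left them, time stands still between calls to the robot, and variables do not carry over. Pictures are saved under pics/ and viewed, at most 10 in all, crops included, and the job is handed in when it is done.

Besides the shell and the picture viewer there is one more tool, called after "Emit:" in YAML: its name, and indented under it one key for each argument. servo_tool: Moves the arm, as the interface text tells. Its arguments: {"type":"object","properties":{"plan":{"type":"array","items":{"type":"array","items":{"type":"array","items":{"type":"number"}}}},"force":{"type":"number"}},"required":["plan"]}

```bash
mkdir -p pics
cat > h.py <<'E'
import numpy as np, cv2
from bench import readout, vision, ticket
def cap(n,f):
    m=vision.camera_model(n); im=vision.capture(n); cv2.imwrite('pics/'+f,im[:,:,::-1]); return m,im
def ray(m,u,v,fish=False):
    f=200/np.tan(np.radians(m['fovy'])/2); V=np.array(m['view'])
    a,b=(u-m['cx'])/f,(v-m['cy'])/f
    if fish:
        r=np.hypot(a,b); d=np.array([a/r*np.sin(r),b/r*np.sin(r),np.cos(r)]) if r>0 else np.array([0,0,1.])
    else: d=np.array([a,b,1.])
    d=np.array([d[0],-d[1],-d[2]]); R=V[:3,:3]
    return -R.T@V[:3,3], R.T@d
def onz(m,u,v,z,fish=False):
    c,d=ray(m,u,v,fish); return c+d*(z-c[2])/d[2]
def proj(m,p,fish=False):
    f=200/np.tan(np.radians(m['fovy'])/2); c=np.array(m['view'])@np.r_[p,1]; x,y,z=c[0],-c[1],-c[2]
    if fish:
        r=np.hypot(x,y); t=np.arctan2(r,z); return np.array([m['cx']+f*t*x/r,m['cy']+f*t*y/r])
    return np.array([m['cx']+f*x/z,m['cy']+f*y/z])
E
python3 - <<'E'
from h import *
import json
print(readout.sense())
ms={}
for n in('scene','top'):
    m,im=cap(n,n+'1.png'); print(n,m); ms[n]={k:np.array(v).tolist() for k,v in m.items()}
json.dump(ms,open('cams.json','w'))
E
```

```text
{'clock': 0.0, 'q': array([-79.1530949 ,  24.44869412,   4.22996381,  92.05157332,
        -1.95214457,  63.64626997,  -3.84543013]), 'dq': array([ 0.0303822 , -0.00556798,  0.02803701,  0.00649461,  0.15451523,
        0.08512179,  0.08481286]), 'joint_efforts': array([-1.03118440e-03, -9.49829435e+01,  3.76023531e+00, -4.63519442e+01,
        1.92325859e-02,  1.00600510e-02, -4.39297162e-05]), 'ee_pos': array([224.23924951, 636.25245797, 252.62617143]), 'tcp_rot': array([-1.79925827e+02,  6.29558734e-03,  1.60586676e+02]), 'ft_force': array([-0.12958165,  0.0972012 ,  0.10776729]), 'wrist_torque': array([0.00720602, 0.01544972, 0.00601294]), 'finger_force': 0.0, 'opening': 85.77022555962276}
scene {'fovy': 56.3018219575335, 'cx': 320.762178953965, 'cy': 200.28307273955608, 'view': array([[ 7.70046922e-01, -6.37675266e-01,  1.99497468e-02,
        -4.68355353e+02],
       [ 4.19081356e-01,  5.29158689e-01,  7.37808850e-01,
        -3.34128595e+02],
       [-4.81039037e-01, -5.59786867e-01,  6.74714835e-01,
        -7.60558730e+02],
       [ 0.00000000e+00,  0.00000000e+00,  0.00000000e+00,
         1.00000000e+00]])}
top {'fovy': 48.15994819545363, 'cx': 318.7732212966852, 'cy': 196.61558417333586, 'view': array([[ 8.00222681e-02, -9.96771802e-01,  6.51239788e-03,
        -2.17431885e+01],
       [ 9.70314157e-01,  7.93907595e-02,  2.28445934e-01,
        -6.22882650e+02],
       [-2.28225489e-01, -1.19616899e-02,  9.73534819e-01,
        -1.04940521e+03],
       [ 0.00000000e+00,  0.00000000e+00,  0.00000000e+00,
         1.00000000e+00]])}
```

View pics/scene1.png

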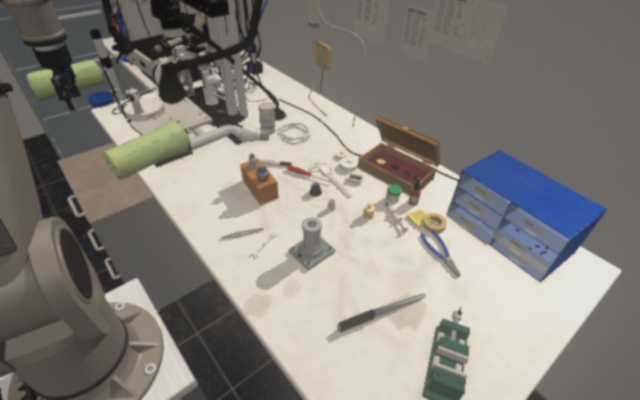

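View pics/top1.png

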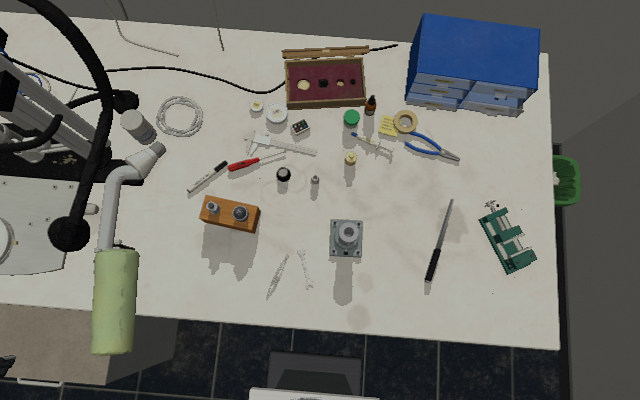

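Run:
```python
from h import *
t=cv2.imread('pics/top1.png'); s=cv2.imread('pics/scene1.png')
a=cv2.resize(t[190:290,190:270],None,fx=4,fy=4,interpolation=2)
b=cv2.resize(t[190:290,310:380],None,fx=4,fy=4,interpolation=2)
d=cv2.resize(s[205:275,280:340],None,fx=4,fy=4,interpolation=2)
c=np.zeros((600,800,3),np.uint8); c[:400,:320]=a; c[:400,320:600]=b; 
c[:280,600:800]=d[:,20:220]
e=cv2.resize(s[150:205,235:285],None,fx=4,fy=4,interpolation=2); c[300:520,600:800]=e
e=cv2.resize(t[190:290,420:460],None,fx=2,fy=2,interpolation=2); c[400:600,0:80]=e
cv2.imwrite('pics/c1.png',c)
m=vision.camera_model('top')
for n,u,v,z in [('flange',347,238,6),('mouth',347,229,108),('arbor',212,206,100),('chuck',240,212,113),('hn',430,277,20),('nose',451,201,4)]: print(n,onz(m,u,v,z).round())
```

```text
flange [534. -53.   6.]
mouth [541. -45. 108.]
arbor [572. 285. 100.]
chuck [560. 213. 113.]
hn [ 450. -267.   20.]
nose [ 655. -322.    4.]
```

View pics/c1.png

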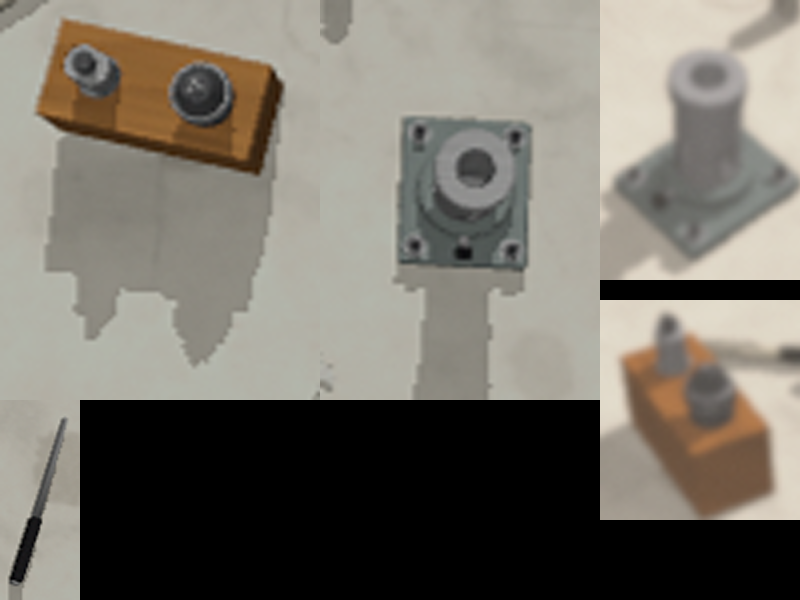

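Run:
```python
from h import *
T=vision.camera_model('top');S=vision.camera_model('scene');W=vision.camera_model('wrist')
p=readout.sense()['ee_pos']
print(proj(T,p),proj(S,p)); V=np.array(W['view']); print('wristcam',-V[:3,:3].T@V[:3,3],V[:3,:3],W['fovy'],W['cx'],W['cy'])
def tri(a,b):
    (c,d),(e,f)=ray(T,*a),ray(S,*b); A=np.c_[d,-f]; s=np.linalg.lstsq(A,e-c,rcond=None)[0]; return (c+d*s[0]).round(),(e+f*s[1]).round()
print('sleeve far',tri((118,250),(186,135))); print('sleeve near',tri((112,352),(112,165))); print('elbow end',tri((158,148),(262,132)))
cap('wrist','w1.png')
```

```text
[-11.55903291 350.80863697] [73.83508619 99.94423134]
wristcam [156.50169829 661.73003444 372.68181047] [[ 0.33136856  0.94350001 -0.00161203]
 [-0.90493553  0.31733983 -0.28352621]
 [-0.26699543  0.09541046  0.95896313]] 65.70646984690485 318.39712039760536 199.41350660101153
sleeve far (array([446., 479., 129.]), array([456., 475., 128.]))
sleeve near (array([225., 449., 135.]), array([228., 448., 134.]))
elbow end (array([726., 461.,  43.]), array([719., 465.,  42.]))
```

View pics/w1.png

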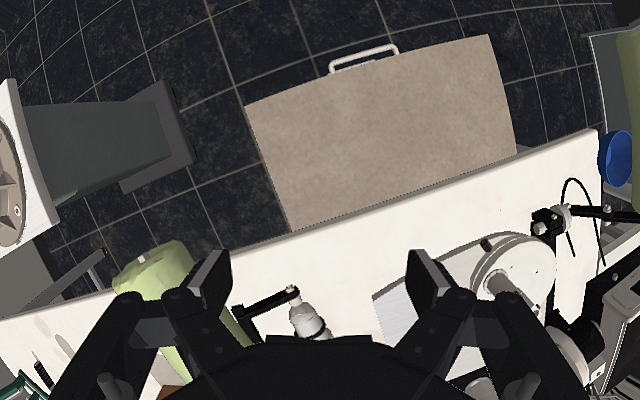

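Run:
```python
from h import *
T=vision.camera_model('top');S=vision.camera_model('scene')
def tri(a,b):
    (c,d),(e,f)=ray(T,*a),ray(S,*b); A=np.c_[d,-f]; s=np.linalg.lstsq(A,e-c,rcond=None)[0]; return (c+d*s[0]).round(),(e+f*s[1]).round()
print('black',tri((70,230),(173,85)))
for z in (0,100,200,300,400): print(z,onz(T,70,230,z).round(), proj(S,onz(T,70,230,z)).round(), onz(T,105,130,z).round(),proj(S,onz(T,105,130,z)).round())
```

```text
black (array([466., 518., 273.]), array([469., 517., 272.]))
0 [497. 671.   0.] [181. 138.] [780. 633.   0.] [253. 118.]
100 [486. 615. 100.] [178. 121.] [744. 580. 100.] [249. 103.]
200 [475. 558. 200.] [175. 102.] [709. 527. 200.] [245.  85.]
300 [463. 502. 300.] [171.  78.] [673. 473. 300.] [241.  63.]
400 [452. 446. 400.] [166.  49.] [638. 420. 400.] [235.  37.]
```

Emit:
servo_tool:
  plan:
    - [[1,0,0,1,0,0,0],[1,0,0,2,0,0,0],[1,0,0,3,0,0,0],[1,0,0,3.5,0,0,0],[1,0,0,3.5,0,0,0]]

```text
clock: 0.65
ee_pos: [224.6, 637.2, 360.3]
tcp_rot: [179.8, -0.0, 160.6]
ft_force: [0.5, -0.9, 0.1]
opening: 85.3
finger_force: 0.0
```

Emit:
servo_tool:
  plan:
    - [[1,0.8,-1.3,0,0,0,0],[1,1.6,-2.6,0,0,0,0],[1,2.4,-3.9,0,0,0,0],[1,3.2,-5.2,0,0,0,0],[1,4,-6.5,0,0,0,0],[1,4.9,-7.9,0,0,0,0],[1,6.1,-8.8,0,0,0,0],[1,7.4,-9.7,0,0,0,0],[1,8.7,-10.7,-0.5,0,0,0],[1,10,-11.6,-1,0,0,0],[1,11.2,-12.5,-1.9,0,0,0],[1,11.2,-12.5,-1.9,0,0,0],[1,11.2,-12.5,-1.9,0,0,0],[1,11.2,-12.5,-1.9,0,0,0]]

```text
clock: 2.05
ee_pos: [559.6, 262.3, 300.8]
tcp_rot: [-180.0, -0.1, 160.6]
ft_force: [-0.4, 0.5, 0.0]
opening: 85.3
finger_force: 0.0
```

Run:
```python
from h import *
import pickle
s=readout.sense(); print(s['clock'],s['ee_pos'],s['tcp_rot'],s['ft_force'],s['q'].round(1))
m,im=cap('wrist','w2.png'); pickle.dump(m,open('w2.pkl','wb'))
c=im[120:320,220:420,::-1]; cv2.imwrite('pics/w2c.png',cv2.resize(im[130:280,220:420,::-1],None,fx=4,fy=4,interpolation=2))
```

```text
2.05 [559.60515994 262.27613301 300.75260302] [-1.79965093e+02 -5.08533699e-02  1.60630846e+02] [-0.44065304  0.54635917  0.04065148] [-46.8  17.4  19.9  97.4  -6.4  66.4  45.5]
```

View pics/w2.png

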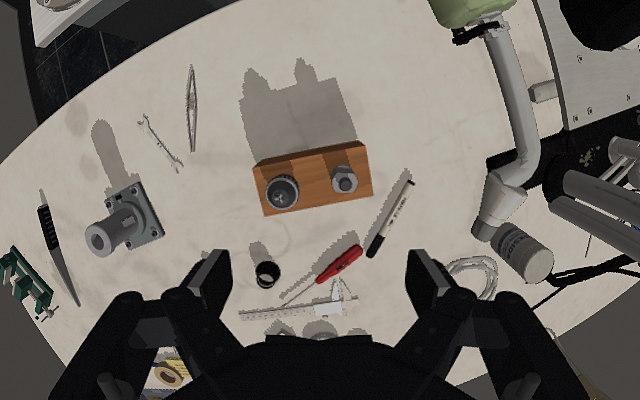

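Run:
```python
from h import *
im=cv2.imread('pics/w2.png')
c=np.zeros((600,800,3),np.uint8)
c[:400,:400]=cv2.resize(im[155:205,320:370],(400,400),interpolation=2)
c[:400,400:800]=cv2.resize(im[175:255,80:160],(400,400),interpolation=2)[:, :400]
c[400:600,:320]=cv2.resize(im[140:240,240:400],(320,200),interpolation=2)
c[400:600,320:440]=0
d=cv2.resize(im[185:310,30:90],(96,200),interpolation=2); c[400:600,340:436]=d
cv2.imwrite('pics/c2.png',c)
```

```text
(no output)
```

View pics/c2.png

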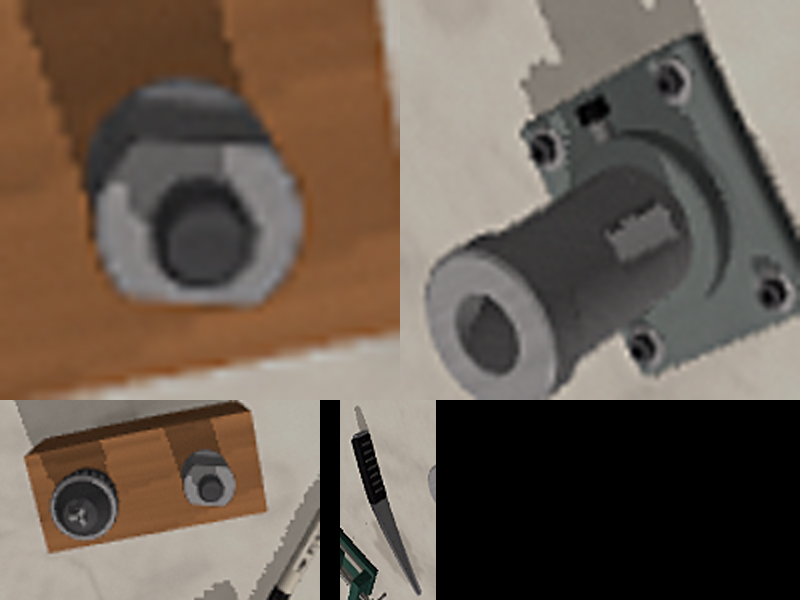

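Run:
```python
from h import *
import pickle
T=vision.camera_model('top'); W=pickle.load(open('w2.pkl','rb'))
w=lambda u,v,z: onz(W,u,v,z,True)
A=lambda x,y,z: w(320+(x+.5)/8-.5,155+(y+.5)/8-.5,z)
H=lambda x,y,z: w(80+(x-400+.5)/5-.5,175+(y+.5)/5-.5,z)
ang=lambda a,b: np.degrees(np.arctan2(b[1]-a[1],b[0]-a[0])).round(1)
f1=[A(130,143,100),A(265,141,100)]; f2=[A(130,301,100),A(255,304,100)]
print('flats ang',ang(*f1),ang(*f2),'mids',np.mean(f1,0).round(1),np.mean(f2,0).round(1),'gap',np.linalg.norm(np.mean(f1,0)-np.mean(f2,0)))
print('sides',A(97,220,100).round(1),A(302,220,100).round(1),'nose w',A(204,235,112).round(1),'top',onz(T,210.75,205.5,112).round(1))
print('mouth w',H(492,327,108).round(1),'top',onz(T,348.4,232.3,108).round(1), 'diam',np.linalg.norm(H(425,327,108)-H(560,327,108)))
sc=[H(545,150,12),H(668,82,12),H(772,293,12),H(643,350,12)]
print('screws',np.round(sc,1),'ctr',np.mean(sc,0).round(1),'angs',ang(sc[0],sc[1]),ang(sc[3],sc[2]),ang(sc[0],sc[3]),ang(sc[1],sc[2]))
q=lambda x,y,z: onz(T,310+(x-320+.5)/4-.5,190+(y+.5)/4-.5,z)
ts=[q(420,132,14),q(517,135,14),q(512,250,14),q(414,246,14)]
print('top screws',np.round(ts,1),np.mean(ts,0).round(1),ang(ts[0],ts[1]),ang(ts[3],ts[2]),ang(ts[0],ts[3]),ang(ts[1],ts[2]))
print('slot w',[H(612,238,49)],)
print('drift nose',onz(T,452,199,5).round(),w(79,306,5).round(),'rear',onz(T,428.5,281,20).round(),w(41,204,20).round())
print('rackedge',ang(w(265,215,66),w(373,195,66)))
```

```text
flats ang 71.9 69.4 mids [561.8 291.7 100. ] [582.5 284.2 100. ] gap 22.00076948427879
sides [567.5 275.7 100. ] [576.5 301.7 100. ] nose w [571.1 288.5 112. ] top [570.3 284.8 112. ]
mouth w [534.4 -43.  108. ] top [533.  -49.1 108. ] diam 53.671826038579326
screws [[499.8 -81.4  12. ]
 [497.4 -20.   12. ]
 [572.  -17.3  12. ]
 [574.6 -80.1  12. ]] ctr [536.  -49.7  12. ] angs 92.2 92.4 1.0 2.1
top screws [[570.2 -17.4  14. ]
 [573.4 -80.5  14. ]
 [498.5 -81.7  14. ]
 [496.  -18.9  14. ]] [534.5 -49.6  14. ] -87.1 -87.7 -178.8 -179.0
slot w [array([531.76304687, -37.61550551,  49.        ])]
drift nose [ 661. -325.    5.] [ 663. -322.    5.] rear [ 440. -264.   20.] [ 438. -251.   20.]
rackedge 81.7
```

Emit:
servo_tool:
  plan:
    - [[0.7,0.1,0.2,-0.5,0,0,1.4],[0.7,0.2,0.4,-1,0,0,2.8],[0.7,0.3,0.6,-1.5,0,0,4.2],[0.7,0.38,0.86,-2,0,0,5.6],[0.7,0.38,0.86,-2.5,0,0,7],[0.7,0.38,0.86,-3,0,0,8.4],[0.7,0.38,0.86,-3.5,0,0,9.8],[0.7,0.38,0.86,-4,0,0,11.2],[0.7,0.38,0.86,-4.5,0,0,12.6],[0.7,0.38,0.86,-5,0,0,14],[0.7,0.38,0.86,-5.2,0,0,15],[0.7,0.38,0.86,-5.2,0,0,15],[0.7,0.38,0.86,-5.2,0,0,15]]

```text
clock: 3.4
ee_pos: [571.5, 288.2, 146.0]
tcp_rot: [-180.0, 0.0, -109.6]
ft_force: [-0.7, 0.0, 0.3]
opening: 59.8
finger_force: 0.0
```

Run:
```python
from h import *
import pickle
s=readout.sense(); print(s['clock'],s['ee_pos'],s['tcp_rot'],s['ft_force'],s['q'].round(1))
m,im=cap('wrist','w3.png'); p=s['ee_pos']
print(proj(m,[571.8,287.3,112],True),proj(m,[572,287.5,100],True),proj(m,[p[0],p[1],p[2]-22],True))
c=np.zeros((400,800,3),np.uint8); c[:,:640]=im[:,:,::-1]; cv2.imwrite('pics/w3.png',c[:,:640])
```

```text
3.4 [571.50994633 288.21163306 146.03324841] [-1.79979492e+02  4.90652322e-02 -1.09553455e+02] [-0.70942601  0.01512933  0.3034512 ] [-3.26e+01  2.74e+01  1.00e-01  1.02e+02 -1.00e-01  5.06e+01  1.28e+02]
[316.7193343  242.52110104] [316.62398104 234.38268015] [317.72710803 253.60688394]
```

View pics/w3.png

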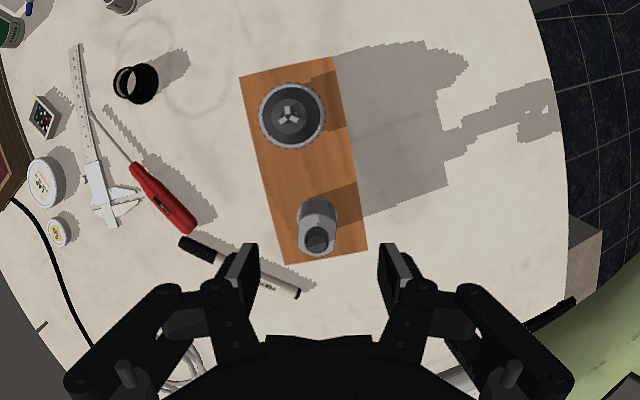

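Emit:
servo_tool:
  plan:
    - [[0.7,0,0,0,0,0,-1.4],[0.7,0,0,0,0,0,-2.8],[0.7,0,0,0,0,0,-4.2],[0.7,0,0,0,0,0,-5.6],[0.7,0,0,0,0,0,-7],[0.7,0,0,0,0,0,-8.4],[0.7,0,0,0,0,0,-9.8],[0.7,0,0,0,0,0,-11.2],[0.7,0,0,0,0,0,-12.6],[0.7,0,0,0,0,0,-14],[0.7,0,0,0,0,0,-15.4],[0.7,0,0,0,0,0,-16.8],[0.7,0,0,0,0,0,-18.2],[0.7,0,0,0,0,0,-19.6],[0.7,0,0,0,0,0,-21],[0.7,0,0,0,0,0,-22.4],[0.7,0,0,0,0,0,-23.8],[0.7,0,0,0,0,0,-25.2],[0.7,0,0,0,0,0,-26.6],[0.7,0,0,0,0,0,-28]]

```text
clock: 5.45
ee_pos: [571.7, 288.3, 146.2]
tcp_rot: [180.0, -0.1, 82.1]
ft_force: [-0.0, 0.5, 0.4]
opening: 59.7
finger_force: 0.0
```

Emit:
servo_tool:
  plan:
    - [[0.7,0,0,0,0,0,-1.4],[0.7,0,-0.04,0,0,0,-2],[0.7,0,-0.04,-0.5,0,0,-2],[0.7,0,-0.04,-1,0,0,-2],[0.7,0,-0.04,-1.4,0,0,-2],[0.7,0,-0.04,-1.67,0,0,-2],[0.7,0,-0.04,-1.67,0,0,-2],[0.7,0,-0.04,-1.67,0,0,-2]]

```text
clock: 6.25
ee_pos: [571.9, 286.0, 95.2]
tcp_rot: [-180.0, 0.0, 70.6]
ft_force: [-0.4, -0.1, -0.6]
opening: 60.0
finger_force: 0.0
```

```bash
python3 -c "
from h import *
s=readout.sense(); print(s['ee_pos'],s['tcp_rot'],s['q'].round(1),s['ft_force'],s['wrist_torque'])"
```

```text
[571.92294971 285.95429929  95.18596225] [-1.79995014e+02  9.29947735e-03  7.05690195e+01] [-61.8  37.8  41.3 105.5 -32.4  49.  -23.9] [-0.37524135 -0.06771476 -0.57821277] [-0.00327012 -0.03514454  0.00752733]
```

Emit:
servo_tool:
  plan:
    - [[0.1,0,0,0,0,0,0],[0.1,0,0,0,0,0,0],[0.1,0,0,0,0,0,0],[0.1,0,0,0,0,0,0],[0.1,0,0,0,0,0,0],[0.1,0,0,0,0,0,0]]
  force: 70

```text
clock: 6.85
ee_pos: [572.0, 286.4, 95.9]
tcp_rot: [180.0, -0.0, 70.6]
ft_force: [-2.8, -1.5, 6.9]
opening: 21.2
finger_force: 67.3
```

Emit:
servo_tool:
  plan:
    - [[0.1,0,0,0.3,0,0,0],[0.1,0,0,1,0,0,0],[0.1,0,0,2,0,0,0],[0.1,0,0,3,0,0,0],[0.1,0,0,4,0,0,0],[0.1,0,0,4.6,0,0,0],[0.1,0,0,4.6,0,0,0],[0.1,0,0,4.6,0,0,0],[0.1,0,0,4.6,0,0,0]]

```text
clock: 7.75
ee_pos: [571.1, 286.1, 232.1]
tcp_rot: [-179.9, 0.1, 70.6]
ft_force: [-1.1, -0.8, -4.2]
opening: 21.1
finger_force: 68.1
```

```bash
python3 -c "
from h import *
s=readout.sense(); print(s['ee_pos'],s['tcp_rot'],s['q'].round(1),s['ft_force'],s['wrist_torque'])
m,im=cap('wrist','w4.png')
a,b=cap('scene','s4.png')
p=s['ee_pos']; print(proj(a,[p[0],p[1],p[2]-22]))
c=np.zeros((400,800,3),np.uint8); c[:200,:320]=cv2.resize(im[:,:,::-1],(320,200)); c[:,400:800]=cv2.resize(b[60:200,190:330,::-1],(400,400),interpolation=2); c[200:400,0:200]=cv2.resize(im[220:320,270:370,::-1],(200,200))
cv2.imwrite('pics/c4.png',c)"
```

```text
[571.07890956 286.09021539 232.06508632] [-1.79935922e+02  7.09879885e-02  7.05932400e+01] [-67.3  29.1  48.6 100.1 -24.4  62.1 -29.9] [-1.14995306 -0.82907475 -4.23941401] [-0.015222   -0.01185669  0.01476217]
[247.39127523 125.23247275]
```

View pics/c4.png

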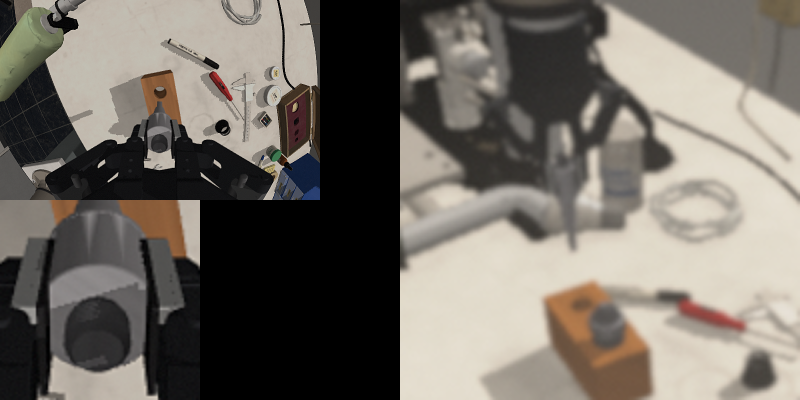

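Emit:
servo_tool:
  plan:
    - [[0.1,-0.04,-0.4,0,0,0,0],[0.1,-0.12,-1.4,0,0,0,0.4],[0.1,-0.3,-2.7,0,0,0,0.9],[0.1,-0.45,-4,0,0,0,1.4],[0.1,-0.6,-5.3,0,0,0,1.9],[0.1,-0.73,-6.6,0,0,0,2.4],[0.1,-0.87,-7.9,0,0,0,2.9],[0.1,-1.02,-9.2,0,0,0,3.3],[0.1,-1.16,-10.5,0,0,0,3.57],[0.1,-1.22,-11,0,0,0,3.57],[0.1,-1.24,-11.19,0,0,0,3.57],[0.1,-1.24,-11.19,0,0,0,3.57],[0.1,-1.24,-11.19,0,0,0,3.57],[0.1,-1.24,-11.19,0,0,0,3.57]]

```text
clock: 9.25
ee_pos: [534.7, -48.2, 233.0]
tcp_rot: [-180.0, -0.0, 92.1]
ft_force: [-0.7, 0.6, -4.4]
opening: 20.7
finger_force: 68.0
```

```bash
python3 -c "
from h import *
s=readout.sense(); print(s['clock'],s['ee_pos'],s['tcp_rot'],s['q'].round(1),s['ft_force'],s['wrist_torque'])
m,im=cap('wrist','w5.png'); p=s['ee_pos']
print('nose',onz(m,319,285,p[2]+16,True))
print('mouth expected',proj(m,[534.5,-49.5,108],True),'tang end expected',proj(m,[p[0],p[1],p[2]-95],True))
t,b=cap('top','t5.png'); S,sc=cap('scene','s5.png')
print('top: mouth',proj(t,[534.5,-49.5,108]),'scene mouth',proj(S,[534.5,-49.5,108]),'tang',proj(S,[p[0],p[1],p[2]-95]))
c=np.zeros((480,800,3),np.uint8); c[:480,:400]=cv2.resize(im[160:280,270:370,::-1],(400,480),interpolation=2); c[:400,400:800]=cv2.resize(sc[180:280,260:360,::-1],(400,400),interpolation=2)
cv2.imwrite('pics/c5.png',c)"
```

```text
9.25 [534.70763671 -48.22850692 233.0072941 ] [-1.79978334e+02 -1.44454580e-03  9.21057394e+01] [-42.6  17.2  49.7 113.1 -15.6  56.7  16.6] [-0.70698062  0.56015624 -4.41559175] [-0.02816201 -0.03669872  0.00621706]
nose [534.96052352 -40.61622185 249.0072941 ]
mouth expected [317.79861487 201.9068554 ] tang end expected [318.05189924 212.18542749]
top: mouth [348.62015952 231.68469202] scene mouth [311.36975401 223.3668393 ] tang [311.14463933 214.33174918]
```

View pics/c5.png

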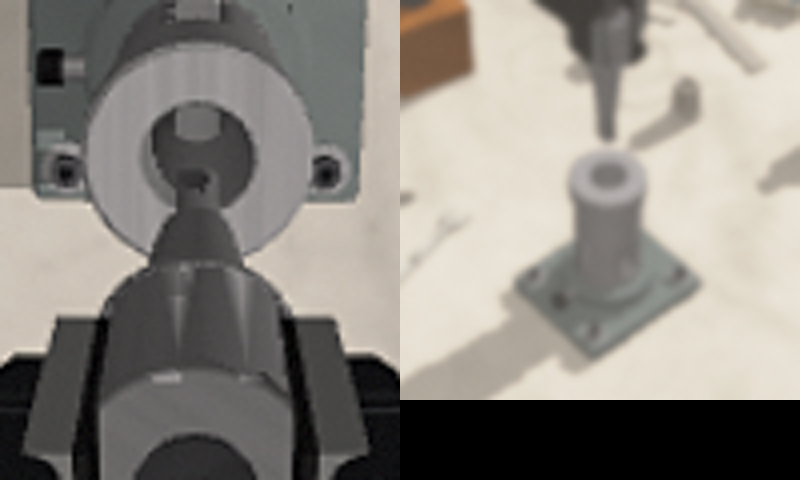

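```bash
python3 -c "
from h import *
m=vision.camera_model('wrist')
w=lambda x,y,z: onz(m,270+(x+.5)/4-.5,160+(y+.5)/4-.5,z,True).round(1)
print('mouth L R T B',w(87,150,108),w(310,150,108),w(198,43,108),w(198,264,108))
print('bore L R T',w(150,150,108),w(257,150,108),w(205,101,108))
print('tang tip',w(196,170,138),w(180,175,138),w(213,175,138))
print('shank/collar front edge', w(190,265,203),w(98,310,203),w(293,310,203))
print('head top front edge',w(195,370,237),w(98,400,237),w(295,400,237))
print('screws',w(67,172,14),w(326,172,14))
"
```

```text
mouth L R T B [512.5 -46.7 108. ] [558.5 -45.  108. ] [534.6 -23.4 108. ] [536.4 -71.  108. ]
bore L R T [525.5 -46.2 108. ] [547.6 -45.4 108. ] [536.4 -35.4 108. ]
tang tip [534.8 -41.  138. ] [531.9 -42.1 138. ] [537.9 -41.8 138. ]
shank/collar front edge [533.7 -34.1 203. ] [521.8 -41.  203. ] [547.6 -40.  203. ]
head top front edge [534.3 -32.5 237. ] [524.3 -36.5 237. ] [545.  -35.7 237. ]
screws [499.2 -80.9  14. ] [573.6 -78.1  14. ]
```

Emit:
servo_tool:
  plan:
    - [[0.1,0.035,0,-0.3,0,0,0],[0.1,0.035,0,-0.8,0,0,0],[0.1,0.035,0,-1.2,0,0,0],[0.1,0.035,0,-1.6,0,0,0],[0.1,0.035,0,-1.9,0,0,0],[0.1,0.035,0,-2.1,0,0,0],[0.1,0.035,0,-2.1,0,0,0],[0.1,0.035,0,-2.1,0,0,0]]

```text
clock: 10.2
ee_pos: [535.8, -49.7, 170.4]
tcp_rot: [180.0, 0.0, 92.0]
ft_force: [0.5, -0.0, -3.5]
opening: 21.1
finger_force: 67.9
```

```bash
python3 -c "
from h import *
s=readout.sense(); print(s['clock'],s['ee_pos'],s['tcp_rot'],s['ft_force'],s['wrist_torque'])"
```

```text
10.2 [535.75653234 -49.70123963 170.36701538] [1.79990741e+02 5.42045746e-03 9.19884830e+01] [ 0.50983263 -0.04975199 -3.52066773] [-0.05412422  0.04793345 -0.03291023]
```

Emit:
servo_tool:
  plan:
    - [[0.1,0,0.04,0,0,0,0],[0.1,0,0.04,-0.1,0,0,0],[0.1,0,0.04,-0.2,0,0,0],[0.1,0,0.04,-0.3,0,0,0],[0.1,0,0.04,-0.4,0,0,0],[0.1,0,0.04,-0.4,0,0,0],[0.1,0,0.04,-0.4,0,0,0]]

```text
clock: 10.9
ee_pos: [535.4, -48.3, 158.0]
tcp_rot: [-180.0, 0.0, 92.0]
ft_force: [-2.0, -1.3, -4.7]
opening: 21.1
finger_force: 67.8
```

```bash
python3 -c "
from h import *
s=readout.sense(); print(s['clock'],s['ee_pos'],s['tcp_rot'],s['ft_force'],s['wrist_torque'])"
```

```text
10.9 [535.42353814 -48.34071059 158.02416508] [-1.79968088e+02  3.66579501e-03  9.20001279e+01] [-1.95714274 -1.28492862 -4.74466712] [-0.4132269   0.46196469 -0.02419604]
```

Emit:
servo_tool:
  plan:
    - [[0.1,-0.03,-0.03,0,0,0,0],[0.1,-0.03,-0.03,-0.06,0,0,0],[0.1,-0.03,-0.03,-0.12,0,0,0],[0.1,-0.03,-0.03,-0.2,0,0,0],[0.1,-0.03,-0.03,-0.2,0,0,0]]

```text
clock: 11.4
ee_pos: [534.7, -49.2, 151.9]
tcp_rot: [-180.0, 0.0, 92.0]
ft_force: [1.4, 1.0, -3.2]
opening: 21.1
finger_force: 68.0
```

```bash
python3 -c "
from h import *
s=readout.sense(); print(s['clock'],s['ee_pos'],s['tcp_rot'],s['ft_force'],s['wrist_torque'])"
```

```text
11.4 [534.69335664 -49.15868582 151.92180707] [-1.79990302e+02  3.32979286e-03  9.20094346e+01] [ 1.42245669  1.02544856 -3.24589854] [ 0.00147037 -0.04634663  0.01598224]
```

Emit:
servo_tool:
  plan:
    - [[0.1,0,0,-0.04,0,0,0],[0.1,0,0,-0.08,0,0,0],[0.1,0,0,-0.1,0,0,0],[0.1,0,0,-0.1,0,0,0]]

```text
clock: 11.8
ee_pos: [534.8, -49.3, 149.1]
tcp_rot: [180.0, 0.0, 92.0]
ft_force: [2.1, -0.7, -2.7]
opening: 21.1
finger_force: 67.9
```

```bash
python3 -c "
from h import *
s=readout.sense(); print(s['clock'],s['ee_pos'],s['tcp_rot'],s['ft_force'],s['wrist_torque'])"
```

```text
11.8 [534.76415968 -49.26755234 149.1479751 ] [1.79998201e+02 6.07355008e-03 9.20014554e+01] [ 2.12425765 -0.74216769 -2.74953072] [-0.12676368 -0.24001877 -0.02590626]
```

Emit:
servo_tool:
  plan:
    - [[0.1,0.01,0,-0.03,0,0,0],[0.1,0.01,0,-0.06,0,0,0],[0.1,0.01,0,-0.08,0,0,0],[0.1,0.01,0,-0.08,0,0,0]]

```text
clock: 12.2
ee_pos: [535.0, -49.3, 146.7]
tcp_rot: [-180.0, 0.0, 92.0]
ft_force: [1.3, -0.9, -3.3]
opening: 21.5
finger_force: 67.9
```

```bash
python3 -c "
from h import *
s=readout.sense(); print(s['clock'],s['ee_pos'],s['tcp_rot'],s['ft_force'],s['wrist_torque'])"
```

```text
12.2 [535.00181404 -49.31357704 146.73053236] [-1.79997194e+02  6.81552194e-03  9.19982497e+01] [ 1.26358362 -0.94329584 -3.27727467] [-0.28890991 -0.23937554 -0.01526655]
```

Emit:
servo_tool:
  plan:
    - [[0.1,0.01,-0.01,-0.03,0,0,0],[0.1,0.01,-0.01,-0.06,0,0,0],[0.1,0.01,-0.01,-0.06,0,0,0]]

```text
clock: 12.5
ee_pos: [535.1, -49.5, 144.8]
tcp_rot: [-180.0, -0.0, 92.0]
ft_force: [-1.4, -0.3, -4.2]
opening: 21.0
finger_force: 68.0
```

```bash
python3 -c "
from h import *
s=readout.sense(); print(s['clock'],s['ee_pos'],s['tcp_rot'],s['ft_force'],s['wrist_torque'])"
```

```text
12.5 [535.11029432 -49.53019445 144.81276597] [-1.79973351e+02 -1.06188097e-03  9.20021984e+01] [-1.37119682 -0.3105995  -4.20425092] [-0.27730777  0.20394908  0.02545207]
```

Emit:
servo_tool:
  plan:
    - [[0.1,-0.005,-0.01,-0.03,0,0,0],[0.1,-0.005,-0.01,-0.05,0,0,0],[0.1,-0.005,-0.01,-0.05,0,0,0]]

```text
clock: 12.8
ee_pos: [535.1, -49.8, 143.5]
tcp_rot: [-180.0, -0.0, 92.0]
ft_force: [-1.7, 0.1, -0.6]
opening: 21.1
finger_force: 68.5
```

```bash
python3 -c "
from h import *
s=readout.sense(); print(s['clock'],s['ee_pos'],s['tcp_rot'],s['ft_force'],s['wrist_torque'])"
```

```text
12.8 [535.1274418  -49.75433582 143.54415302] [-1.79995010e+02 -1.43578577e-02  9.20042025e+01] [-1.69281035  0.14084918 -0.57959256] [ 0.06473159  0.33861902 -0.00500933]
```

Emit:
servo_tool:
  plan:
    - [[0.1,-0.01,0,-0.01,0,0,0],[0.1,-0.01,0,-0.02,0,0,0],[0.1,-0.01,0,-0.02,0,0,0]]

```text
clock: 13.1
ee_pos: [535.1, -49.8, 143.2]
tcp_rot: [180.0, -0.0, 92.0]
ft_force: [-1.4, 1.0, 5.1]
opening: 21.3
finger_force: 69.1
```

```bash
python3 -c "
from h import *
s=readout.sense(); print(s['clock'],s['ee_pos'],s['tcp_rot'],s['ft_force'],s['wrist_torque'])"
```

```text
13.1 [535.09954661 -49.76975305 143.19637726] [ 1.79969149e+02 -1.34136272e-02  9.20089758e+01] [-1.44261545  1.01843991  5.14685595] [ 0.12905857  0.44475007 -0.0192537 ]
```

Emit:
servo_tool:
  plan:
    - [[0.1,-0.01,0.005,-0.012,0,0,0.95],[0.1,-0.01,0.005,-0.012,0,0,1.9],[0.1,-0.01,0.005,-0.012,0,0,0.95],[0.1,-0.01,0.005,-0.012,0,0,0],[0.1,-0.01,0.005,-0.012,0,0,-0.95],[0.1,-0.01,0.005,-0.012,0,0,-1.9],[0.1,-0.01,0.005,-0.012,0,0,-0.95],[0.1,-0.01,0.005,-0.012,0,0,0]]

```text
clock: 13.9
ee_pos: [535.0, -49.6, 142.6]
tcp_rot: [180.0, 0.0, 92.2]
ft_force: [1.5, -1.9, -3.2]
opening: 20.9
finger_force: 70.0
```

```bash
python3 -c "
from h import *
s=readout.sense(); print(s['clock'],s['ee_pos'],s['tcp_rot'],s['ft_force'],s['wrist_torque'])"
```

```text
13.9 [534.98532619 -49.58931584 142.55891509] [1.79958797e+02 3.74066795e-02 9.22170508e+01] [ 1.52022773 -1.93596305 -3.16310814] [-0.15912914 -0.37939778 -0.103442  ]
```

Emit:
servo_tool:
  plan:
    - [[0.1,0.005,-0.01,-0.015,0,0,0.95],[0.1,0.005,-0.01,-0.025,0,0,1.9],[0.1,0.005,-0.01,-0.03,0,0,0.95],[0.1,0.005,-0.01,-0.035,0,0,0],[0.1,0.005,-0.01,-0.04,0,0,-0.95],[0.1,0.005,-0.01,-0.045,0,0,-1.9],[0.1,0.005,-0.01,-0.045,0,0,-0.95],[0.1,0.005,-0.01,-0.045,0,0,0]]

```text
clock: 14.7
ee_pos: [535.1, -50.1, 141.3]
tcp_rot: [180.0, 0.0, 92.2]
ft_force: [0.3, -2.1, -0.5]
opening: 20.7
finger_force: 68.8
```

```bash
python3 -c "
from h import *
s=readout.sense(); print(s['clock'],s['ee_pos'],s['tcp_rot'],s['ft_force'],s['wrist_torque'])"
```

```text
14.7 [535.07047219 -50.10224529 141.34746488] [1.79961733e+02 3.73731433e-02 9.21989480e+01] [ 0.29931035 -2.08882716 -0.52649382] [-0.41604881 -0.10541132 -0.24885206]
```

Emit:
servo_tool:
  plan:
    - [[0.1,0,0,-0.015,0,0,0.95],[0.1,0,0,-0.025,0,0,1.9],[0.1,0,0,-0.03,0,0,0.95],[0.1,0,0,-0.035,0,0,0],[0.1,0,0,-0.037,0,0,-0.95],[0.1,0,0,-0.04,0,0,-1.9],[0.1,0,0,-0.04,0,0,-0.95],[0.1,0,0,-0.04,0,0,0]]

```text
clock: 15.5
ee_pos: [535.1, -50.1, 140.3]
tcp_rot: [180.0, 0.0, 92.2]
ft_force: [-0.5, -1.4, 1.7]
opening: 21.2
finger_force: 69.8
```

```bash
python3 -c "
from h import *
s=readout.sense(); print(s['clock'],s['ee_pos'],s['tcp_rot'],s['ft_force'],s['wrist_torque'])"
```

```text
15.5 [535.10216821 -50.12450955 140.28824472] [1.79956394e+02 2.80532886e-02 9.21889127e+01] [-0.50475576 -1.36536289  1.68980195] [-0.36539509  0.1169983  -0.316715  ]
```

Emit:
servo_tool:
  plan:
    - [[0.1,0,0,-0.01,0,0,0.95],[0.1,0,0,-0.015,0,0,1.9],[0.1,0,0,-0.02,0,0,0.95],[0.1,0,0,-0.022,0,0,0],[0.1,0,0,-0.025,0,0,-0.95],[0.1,0,0,-0.027,0,0,-1.9],[0.1,0,0,-0.027,0,0,-0.95],[0.1,0,0,-0.027,0,0,0]]

```text
clock: 16.3
ee_pos: [535.1, -50.1, 139.5]
tcp_rot: [180.0, 0.0, 92.2]
ft_force: [-1.1, -1.5, 4.3]
opening: 20.6
finger_force: 70.6
```

```bash
python3 -c "
from h import *
s=readout.sense(); print(s['clock'],s['ee_pos'],s['tcp_rot'],s['ft_force'],s['wrist_torque'])"
```

```text
16.3 [535.09058243 -50.14655993 139.51165288] [1.79957946e+02 2.65587658e-02 9.21856498e+01] [-1.10013253 -1.549809    4.33624818] [-0.27116424  0.21849439 -0.40362667]
```

Emit:
servo_tool:
  plan:
    - [[0.1,0,0,-0.008,0,0,0.95],[0.1,0,0,-0.012,0,0,1.9],[0.1,0,0,-0.015,0,0,0.95],[0.1,0,0,-0.018,0,0,0],[0.1,0,0,-0.02,0,0,-0.95],[0.1,0,0,-0.02,0,0,-1.9],[0.1,0,0,-0.02,0,0,-0.95],[0.1,0,0,-0.02,0,0,0]]

```text
clock: 17.1
ee_pos: [535.1, -50.1, 138.9]
tcp_rot: [180.0, 0.0, 92.2]
ft_force: [-0.9, -1.8, 3.5]
opening: 21.3
finger_force: 70.4
```

```bash
python3 -c "
from h import *
s=readout.sense(); print(s['clock'],s['ee_pos'],s['tcp_rot'],s['ft_force'],s['wrist_torque'])"
```

```text
17.1 [535.07272119 -50.13118891 138.90085218] [1.79959790e+02 2.74815822e-02 9.21881870e+01] [-0.86176315 -1.81027139  3.48037026] [-0.32258691  0.2784109  -0.28498739]
```

```bash
python3 -c "
from h import *
m,im=cap('wrist','w6.png'); a=cv2.imread('pics/w5.png'); b=cv2.imread('pics/w6.png')
for (x0,x1,y0,y1) in [(300,340,262,295),(296,344,226,262),(285,352,262,300)]:
    r=cv2.matchTemplate(b[y0-8:y1+8,x0-8:x1+8],a[y0:y1,x0:x1],cv2.TM_CCOEFF_NORMED); _,v,_,l=cv2.minMaxLoc(r); print(v,l[0]-8,l[1]-8)
c=np.hstack([cv2.resize(q[200:320,270:370],(400,480),interpolation=2) for q in (a,b)]); cv2.imwrite('pics/c6.png',c)
"
```

```text
0.9913520812988281 0 -1
0.8366358876228333 0 -1
0.9823231101036072 0 0
```

View pics/c6.png

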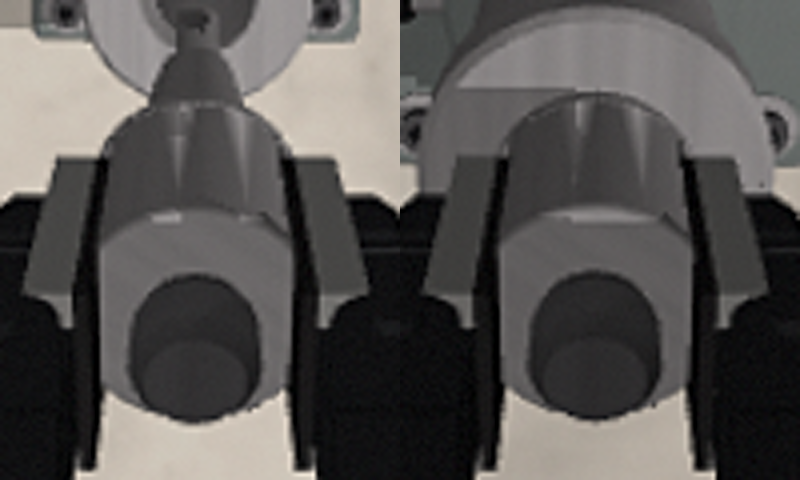

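Emit:
servo_tool:
  plan:
    - [[0.1,0,0,-0.004,0,0,0.95],[0.1,0,0,-0.006,0,0,1.9],[0.1,0,0,-0.008,0,0,0.95],[0.1,0,0,-0.01,0,0,0],[0.1,0,0,-0.01,0,0,-0.95],[0.1,0,0,-0.01,0,0,-1.9],[0.1,0,0,-0.01,0,0,-0.95],[0.1,0,0,-0.01,0,0,0]]

```text
clock: 17.95
ee_pos: [535.1, -50.1, 138.5]
tcp_rot: [180.0, 0.0, 92.1]
ft_force: [0.5, -1.7, 3.9]
opening: 20.9
finger_force: 71.5
```

```bash
python3 -c "
from h import *
s=readout.sense(); print(s['clock'],s['ee_pos'],s['tcp_rot'],s['ft_force'],s['wrist_torque'])"
```

```text
17.95 [535.07265843 -50.11347604 138.54416937] [1.79963896e+02 2.60125895e-02 9.20752985e+01] [ 0.45997168 -1.72272492  3.9166034 ] [-0.39776968 -0.02637777 -0.44228439]
```

```bash
python3 -c "
from h import *
m=vision.camera_model('wrist'); p=readout.sense()['ee_pos']
for h in (16,4,-30):
    q=p+[0,0,h]; print(h,proj(m,q,True),proj(m,q+[0,0,1],True),proj(m,q+[0,1,0],True))
g=lambda n: cv2.cvtColor(cv2.imread('pics/'+n),cv2.COLOR_BGR2GRAY).astype(np.float32)
cap('wrist','w7.png'); im={k:g(k+'.png') for k in('w4','w5','w6','w7')}
for n in ('w4','w6','w7'):
  for (x0,x1,y0,y1) in [(300,340,266,308),(300,340,290,308),(295,342,248,262),(270,295,230,310),(345,368,230,310)]:
    w=cv2.createHanningWindow((x1-x0,y1-y0),cv2.CV_32F); print(n,(x0,y0),np.round(cv2.phaseCorrelate(im['w5'][y0:y1,x0:x1].copy(),im[n][y0:y1,x0:x1].copy(),w),2))
"
```

```text
16 [317.68637947 300.61581017] [317.68286746 302.02829235] [317.7762623  298.62122295]
4 [317.72565305 284.99179792] [317.72257271 286.2061428 ] [317.80881487 283.07983292]
-30 [317.81325325 251.19270736] [317.8110857  252.01268994] [317.88145718 249.52401824]Traceback (most recent call last):
  File "<string>", line 10, in <module>
    w=cv2.createHanningWindow((x1-x0,y1-y0),cv2.CV_32F); print(n,(x0,y0),np.round(cv2.phaseCorrelate(im['w5'][y0:y1,x0:x1].copy(),im[n][y0:y1,x0:x1].copy(),w),2))
                                                                         ~~~~~~~~^^^^^^^^^^^^^^^^^^^^^^^^^^^^^^^^^^^^^^^^^^^^^^^^^^^^^^^^^^^^^^^^^^^^^^^^^^^^^^^^
    return _wrapfunc(a, 'round', decimals=decimals, out=out)
    return _wrapit(obj, method, *args, **kwds)
    conv = _array_converter(obj)
ValueError: setting an array element with a sequence. The requested array has an inhomogeneous shape after 1 dimensions. The detected shape was (2,) + inhomogeneous part.
```

Emit:
servo_tool:
  plan:
    - [[0.1,0,0,-0.004,0,0,0.95],[0.1,0,0,-0.006,0,0,1.9],[0.1,0,0,-0.008,0,0,0.95],[0.1,0,0,-0.01,0,0,0],[0.1,0,0,-0.01,0,0,-0.95],[0.1,0,0,-0.01,0,0,-1.9],[0.1,0,0,-0.01,0,0,-0.95],[0.1,0,0,-0.01,0,0,0]]

```text
clock: 18.8
ee_pos: [535.0, -50.1, 138.2]
tcp_rot: [180.0, 0.0, 92.0]
ft_force: [-0.3, -1.0, 2.8]
opening: 20.9
finger_force: 71.2
```

```bash
python3 -c "
from h import *
s=readout.sense(); print(s['clock'],s['ee_pos'],s['tcp_rot'],s['ft_force'],s['wrist_torque'])"
```

```text
18.8 [535.03470108 -50.11818993 138.2024752 ] [1.79965964e+02 2.36977019e-02 9.19761161e+01] [-0.27649523 -1.00875808  2.7872124 ] [-0.35006825  0.00316524 -0.47219194]
```

Emit:
servo_tool:
  plan:
    - [[0.1,0,0,0,0,0,0.95],[0.1,0,0,0,0,0,0.95]]

```text
clock: 19.0
ee_pos: [535.2, -50.1, 138.2]
tcp_rot: [179.9, -0.0, 97.6]
ft_force: [1.8, -2.6, 1.3]
opening: 20.9
finger_force: 69.7
```

```bash
python3 -c "
from h import *
s=readout.sense(); print(s['clock'],s['ee_pos'],s['tcp_rot'],s['ft_force'],s['wrist_torque'])
m,im=cap('wrist','w8.png'); g=lambda n: cv2.cvtColor(cv2.imread('pics/'+n),cv2.COLOR_BGR2GRAY)
a=g('w5.png'); print('opening',s['opening'])
for n in ('w4','w6','w7','w8'):
  b=g(n+'.png')
  for nm,x0,x1,y0,y1 in [('nose',298,338,266,308),('nosebot',305,333,292,308),('headtopedge',296,342,248,262),('fingers',262,296,230,300)]:
    r=cv2.matchTemplate(b[y0-5:y1+5,x0-5:x1+5],a[y0:y1,x0:x1],cv2.TM_CCOEFF_NORMED); _,v,_,(i,j)=cv2.minMaxLoc(r)
    sub=lambda l,c,h:(l-h)/2/(l-2*c+h)
    dx=i-5+(sub(r[j,i-1],v,r[j,i+1]) if 0<i<10 else 0); dy=j-5+(sub(r[j-1,i],v,r[j+1,i]) if 0<j<10 else 0)
    print(n,nm,round(v,2),round(dx,2),round(dy,2))
"
```

```text
19.0 [535.16353067 -50.12482066 138.23737547] [ 1.79934031e+02 -5.28815451e-03  9.76289017e+01] [ 1.83792564 -2.60514346  1.30311868] [-0.30072485 -0.26440328 -0.06393283]
opening 20.906099984143186
w4 nose 0.97 0.05 0.17
w4 nosebot 0.99 -0.04 0.1
w4 headtopedge 0.88 0.39 0.09
w4 fingers 0.96 -0.15 -0.1
w6 nose 0.98 -0.05 -0.58
w6 nosebot 0.97 0.07 -0.59
w6 headtopedge 0.86 -0.03 -0.89
w6 fingers 0.88 0.12 0.31
w7 nose 0.98 -0.04 -0.58
w7 nosebot 0.97 0.07 -0.59
w7 headtopedge 0.86 -0.02 -0.86
w7 fingers 0.88 0.12 0.32
w8 nose 0.98 -0.1 -0.61
w8 nosebot 0.97 -0.13 -0.63
w8 headtopedge 0.84 -0.42 -0.61
w8 fingers 0.89 0.13 0.48
```

```bash
python3 -c "
from h import *
m=vision.camera_model('wrist'); p=readout.sense()['ee_pos']; b=cv2.imread('pics/w8.png',0)
for u in (312,318,324): print(u,list(b[186:262,u]))
yaw=np.radians(97.63-90); d=np.array([-np.sin(yaw),np.cos(yaw),0])
for ya in (-47,-48.5,-50):
  c=np.array([535.2,ya,0])
  print(ya,'rim23.6',proj(m,c+d*23.6+[0,0,108],True).round(1),'collar bottom at z',[(z,proj(m,c+d*14+[0,0,z],True)[1].round(1)) for z in (108,110,112,114)],'headtop34',[(z,proj(m,c+d*14+[0,0,z+34],True)[1].round(1)) for z in (108,110,112)])
"
```

```text
312 [np.uint8(64), np.uint8(78), np.uint8(60), np.uint8(60), np.uint8(60), np.uint8(60), np.uint8(59), np.uint8(59), np.uint8(57), np.uint8(59), np.uint8(58), np.uint8(60), np.uint8(60), np.uint8(61), np.uint8(62), np.uint8(55), np.uint8(85), np.uint8(99), np.uint8(103), np.uint8(104), np.uint8(126), np.uint8(130), np.uint8(130), np.uint8(131), np.uint8(131), np.uint8(131), np.uint8(130), np.uint8(132), np.uint8(132), np.uint8(131), np.uint8(131), np.uint8(131), np.uint8(133), np.uint8(131), np.uint8(135), np.uint8(130), np.uint8(92), np.uint8(78), np.uint8(60), np.uint8(73), np.uint8(86), np.uint8(80), np.uint8(77), np.uint8(77), np.uint8(76), np.uint8(74), np.uint8(73), np.uint8(72), np.uint8(70), np.uint8(67), np.uint8(68), np.uint8(66), np.uint8(66), np.uint8(62), np.uint8(62), np.uint8(61), np.uint8(63), np.uint8(60), np.uint8(58), np.uint8(60), np.uint8(61), np.uint8(58), np.uint8(60), np.uint8(59), np.uint8(58), np.uint8(66), np.uint8(77), np.uint8(91), np.uint8(93), np.uint8(93), np.uint8(94), np.uint8(92), np.uint8(93), np.uint8(90), np.uint8(89), np.uint8(91)]
318 [np.uint8
[... 2184 characters left out ...]
 203.6] collar bottom at z [(108, np.float64(221.3)), (110, np.float64(222.7)), (112, np.float64(224.1)), (114, np.float64(225.5))] headtop34 [(108, np.float64(249.9)), (110, np.float64(252.1)), (112, np.float64(254.2))]
-48.5 rim23.6 [318.  206.4] collar bottom at z [(108, np.float64(224.0)), (110, np.float64(225.4)), (112, np.float64(226.8)), (114, np.float64(228.3))] headtop34 [(108, np.float64(253.1)), (110, np.float64(255.3)), (112, np.float64(257.5))]
-50 rim23.6 [317.6 209.2] collar bottom at z [(108, np.float64(226.7)), (110, np.float64(228.1)), (112, np.float64(229.5)), (114, np.float64(231.0))] headtop34 [(108, np.float64(256.3)), (110, np.float64(258.5)), (112, np.float64(260.7))]
```

Emit:
servo_tool:
  plan:
    - [[0.1,0,0,-0.004,0,0,0.95],[0.1,0,0,-0.006,0,0,0],[0.1,0,0,-0.008,0,0,-0.95],[0.1,0,0,-0.01,0,0,-1.9],[0.1,0,0,-0.012,0,0,-2.85],[0.1,0,0,-0.012,0,0,-1.9],[0.1,0,0,-0.012,0,0,-0.95],[0.1,0,0,-0.012,0,0,0],[0.1,0,0,-0.012,0,0,0.95],[0.1,0,0,-0.012,0,0,0],[0.1,0,0,-0.012,0,0,-0.95]]

```text
clock: 20.15
ee_pos: [535.1, -50.1, 137.9]
tcp_rot: [180.0, -0.0, 91.5]
ft_force: [-0.3, -2.2, 3.7]
opening: 20.8
finger_force: 69.3
```

```bash
python3 -c "
from h import *
s=readout.sense(); print(s['clock'],s['ee_pos'],s['tcp_rot'],s['ft_force'],s['wrist_torque'])"
```

```text
20.15 [535.09514459 -50.12826312 137.92578448] [ 1.79950607e+02 -1.23042610e-02  9.15222628e+01] [-0.25263218 -2.23612304  3.71320309] [-0.26880342  0.13296243  0.55859164]
```

Emit:
servo_tool:
  plan:
    - [[0.1,0,0,-0.005,0,0,-0.95],[0.1,0,0,-0.008,0,0,-1.9],[0.1,0,0,-0.008,0,0,-0.95],[0.1,0,0,-0.01,0,0,0],[0.1,0,0,-0.012,0,0,0.95],[0.1,0,0,-0.012,0,0,1.9],[0.1,0,0,-0.014,0,0,0.95],[0.1,0,0,-0.014,0,0,0],[0.1,0,0,-0.014,0,0,0]]

```text
clock: 21.05
ee_pos: [535.1, -50.1, 137.7]
tcp_rot: [180.0, 0.0, 91.5]
ft_force: [-2.2, -1.2, 14.8]
opening: 20.9
finger_force: 70.9
```

```bash
python3 -c "
from h import *
s=readout.sense(); print(s['clock'],s['ee_pos'],s['tcp_rot'],s['ft_force'],s['wrist_torque'])"
```

```text
21.05 [535.13101261 -50.10703394 137.71343091] [1.79960890e+02 5.97840101e-03 9.15187832e+01] [-2.23241438 -1.21539089 14.8046272 ] [-0.32025156  0.5021792   0.30799966]
```

Emit:
servo_tool:
  plan:
    - [[0.1,0,0,0.008,0,0,0],[0.1,0,0,0.008,0,0,0]]

```text
clock: 21.25
ee_pos: [535.1, -50.1, 137.9]
tcp_rot: [180.0, 0.0, 91.7]
ft_force: [-1.3, -1.2, 9.4]
opening: 21.2
finger_force: 70.1
```

```bash
python3 -c "
from h import *
s=readout.sense(); print(s['clock'],s['ee_pos'],s['tcp_rot'],s['ft_force'],s['wrist_torque'])"
```

```text
21.25 [535.14543717 -50.10528546 137.88452353] [1.79956090e+02 9.40155119e-03 9.17319133e+01] [-1.34017334 -1.22615293  9.35476567] [-0.38966611  0.28357228  0.23665931]
```

Emit:
servo_tool:
  plan:
    - [[0.1,0,0,0,0,0,-0.95],[0.1,0,0,0,0,0,-1.9],[0.1,0,0,0,0,0,-0.95],[0.1,0,0,0,0,0,0],[0.1,0,0,0,0,0,0.95],[0.1,0,0,0,0,0,1.9]]

```text
clock: 21.85
ee_pos: [535.3, -50.1, 137.9]
tcp_rot: [179.9, 0.0, 103.3]
ft_force: [1.0, -1.6, 7.3]
opening: 20.7
finger_force: 71.6
```

```bash
python3 -c "
from h import *
s=readout.sense(); print(s['clock'],s['ee_pos'],s['tcp_rot'],s['ft_force'],s['wrist_torque'])"
```

```text
21.85 [535.29897511 -50.10247305 137.8925144 ] [1.79931465e+02 1.34720547e-02 1.03316338e+02] [ 1.0078976  -1.59931938  7.34418724] [-0.31858706 -0.14565873 -0.34204897]
```

Emit:
servo_tool:
  plan:
    - [[0.1,0,0,-0.003,0,0,-0.95],[0.1,0,0,-0.003,0,0,-1.9],[0.1,0,0,-0.003,0,0,-2.85],[0.1,0,0,-0.003,0,0,-3.8],[0.1,0,0,-0.003,0,0,-2.85],[0.1,0,0,-0.003,0,0,-1.9]]

```text
clock: 22.45
ee_pos: [535.1, -50.1, 137.8]
tcp_rot: [180.0, 0.0, 91.9]
ft_force: [-2.0, -1.9, 13.4]
opening: 20.8
finger_force: 73.2
```

Emit:
servo_tool:
  plan:
    - [[0.1,0,0,0.015,0,0,0],[0.1,0,0,0.03,0,0,0],[0.1,0,0,0.035,0,0,0],[0.1,0,0,0.035,0,0,0]]

```text
clock: 22.85
ee_pos: [534.9, -50.0, 138.0]
tcp_rot: [180.0, 0.0, 91.7]
ft_force: [6.7, -2.9, -11.3]
opening: 21.1
finger_force: 69.2
```

```bash
python3 -c "
from h import *
s=readout.sense(); print(s['clock'],s['ee_pos'],s['tcp_rot'],s['ft_force'],s['wrist_torque'])"
```

```text
22.85 [534.91126423 -50.02658269 137.97777714] [1.79982434e+02 4.19304044e-02 9.17068186e+01] [  6.69176851  -2.85552359 -11.26551897] [-0.63677864 -1.46428088 -0.2450726 ]
```

Emit:
servo_tool:
  plan:
    - [[0.1,0.01,0,0.01,0,0,0],[0.1,0.01,0,0.015,0,0,0],[0.1,0.01,0,0.015,0,0,0]]

```text
clock: 23.15
ee_pos: [534.9, -50.0, 138.0]
tcp_rot: [-180.0, 0.1, 91.7]
ft_force: [7.7, -2.6, -19.3]
opening: 20.4
finger_force: 69.1
```

```bash
python3 -c "
from h import *
s=readout.sense(); print(s['clock'],s['ee_pos'],s['tcp_rot'],s['ft_force'],s['wrist_torque'])"
```

```text
23.15 [534.88812894 -49.9937216  138.02437875] [-1.79976758e+02  5.52363924e-02  9.17146632e+01] [  7.69442469  -2.63718694 -19.28295062] [-0.73014837 -1.77042671 -0.24804941]
```

Emit:
servo_tool:
  plan:
    - [[0.1,0.02,0,-0.022,0,0,0],[0.1,0.02,0,-0.022,0,0,0],[0.6,0.02,0,-0.02,0,0,0],[0.6,0.02,0,-0.02,0,0,0],[0.6,0.02,0,-0.02,0,0,0],[0.6,0.02,0,-0.02,0,0,0]]

```text
clock: 23.75
ee_pos: [535.7, -49.8, 138.3]
tcp_rot: [180.0, -0.0, 92.0]
ft_force: [-0.3, -0.4, -0.5]
opening: 51.2
finger_force: 0.0
```

Emit:
servo_tool:
  plan:
    - [[0.6,0,0,0.7,0,0,0],[0.6,0,0,1.7,0,0,0],[0.6,0,-0.5,2.5,0,0,-0.6],[0.6,-0.3,-1.5,2.5,0,0,-2],[0.6,-0.6,-2.5,2.5,0,0,-3.4],[0.6,-0.9,-3.5,2.5,0,0,-4.8],[0.6,-1.1,-4.5,2.5,0,0,-6.2],[0.6,-1.3,-5.5,2.5,0,0,-7.6],[0.6,-1.5,-6.3,2.5,0,0,-9],[0.6,-1.7,-7,2.5,0,0,-10.4],[0.6,-1.9,-7.3,2.5,0,0,-11.8],[0.6,-1.9,-7.3,2.5,0,0,-13.2],[0.6,-1.9,-7.3,2.5,0,0,-14.6],[0.6,-1.9,-7.3,2.5,0,0,-16],[0.6,-1.9,-7.3,2.5,0,0,-17.4],[0.6,-1.9,-7.3,2.5,0,0,-18.07],[0.6,-1.9,-7.3,2.5,0,0,-18.07],[0.6,-1.9,-7.3,2.5,0,0,-18.07]]

```text
clock: 25.55
ee_pos: [478.6, -268.9, 213.2]
tcp_rot: [180.0, 0.0, -16.3]
ft_force: [0.1, 0.2, -0.3]
opening: 51.2
finger_force: 0.0
```

```bash
python3 -c "
from h import *
s=readout.sense(); print(s['clock'],s['ee_pos'],s['tcp_rot'],s['q'].round(1))
m,im=cap('wrist','w9.png'); T,tm=cap('top','t9.png'); S,sc=cap('scene','s9.png')
g=im.max(2)
for p in ([662,-323,6],[474,-268,27],[439,-258,27],[522,-282,27]): print(p,proj(m,p,True).round())
# handle: dark pixels on table region in wrist
mask=((g<60)).astype(np.uint8); n,l,st,ce=cv2.connectedComponentsWithStats(mask)
for i in range(1,n):
    if st[i,4]>150: print(st[i],ce[i].round(1))
"
```

```text
25.55 [ 478.63966464 -268.90889243  213.20774671] [ 1.79998792e+02  1.71185896e-03 -1.62739171e+01] [-30.5  34.5  74.3 113.2 -38.   62.3 -45.5]
[662, -323, 6] [320.   2.]
[474, -268, 27] [320. 186.]
[439, -258, 27] [320. 220.]
[522, -282, 27] [320. 137.]
[  0   0  30  25 390] [11.5  8.4]
[401  17  19  18 185] [409.8  25.8]
[436  24  53  53 681] [457.   55.1]
[395  26  94 111 493] [441.1  80.6]
[467  75  63  58 641] [493.  112.6]
[ 10 112  25  25 448] [ 23.  124.4]
[ 315  121   13   95 1065] [321.3 171.4]
[145 139  31  73 242] [160. 175.]
[138 170  15  54 237] [145.8 197.6]
[ 98 181  44  51 790] [117.7 205.3]
[   3  197   39   50 1186] [ 22.  220.7]
[ 68 206  25  27 325] [ 81.  219.2]
[   54   242   515   158 50664] [326.2 343.1]
[ 82 249  18  64 158] [ 91.3 278.5]
[  0 345  51  55 655] [ 20.  376.9]
[ 35 371  30  24 294] [ 50.  378.6]
```

```bash
python3 -c "
from h import *
m=vision.camera_model('wrist'); im=cv2.imread('pics/w9.png'); g=im.max(2)
for v in range(0,235,12):
    r=g[v,285:360].astype(int); print(v, ''.join('#' if a<60 else '+' if a<110 else '-' if a<170 else '.' for a in r))
mask=(g[100:222,300:340]<60); ys,xs=np.nonzero(mask)
P=[onz(m,300+xs[ys==k].mean(),100+k,24,True) for k in range(26,115,4) if (ys==k).any()]
P=np.array(P); c=P.mean(0); d=np.linalg.svd(P-c)[2][0]; print(c.round(1),np.degrees(np.arctan2(d[1],d[0])))
print('front',onz(m,321.5,121,24,True).round(1),onz(m,321.5,121,27,True).round(1),'rear',onz(m,321,216,24,True).round(1))
"
```

```text
0 ...........................................................................
12 ................................++++-------................................
24 ........................------.-+++++----------------------------..........
36 ...........---------------------++++--------.------------------------------
48 ................----------------++++---------------------------------------
60 ......................----------++++--++---+-------------------------------
72 ..................--------------+++++++++---+------------------------------
84 .......................----------++++++++----------------------------------
96 ...............................--++++++++----------------------------------
108 ................................-++++++++------............................
120 ................................-++++++++-------...........................
132 ................................-#+++####-------...........................
144 .............................-#############+------.........................
156 .............................-#############+------.........................
168 .............................-+############+--------.......................
180 .............................-+############+--------.......................
192 .............................-+############+--------.......................
204 ..............................+############+------.........................
216 ...............................-+++-++++++----------.......................
228 .....................................---------------.......................
[ 488.9 -273.8   24. ] 164.06964261913012
front [ 537.  -287.9   24. ] [ 537.1 -287.9   27. ] rear [ 441.9 -259.8   24. ]
```

Emit:
servo_tool:
  plan:
    - [[0.6,0,-0.02,-1,0,0,0],[0.6,0,-0.02,-2,0,0,0],[0.6,0,-0.02,-3,0,0,0],[0.6,0,-0.02,-3.5,0,0,0],[0.6,0,-0.02,-3.5,0,0,0]]

```text
clock: 26.2
ee_pos: [477.9, -269.4, 107.2]
tcp_rot: [-180.0, 0.1, -16.4]
ft_force: [-0.9, -1.2, -0.2]
opening: 51.1
finger_force: 0.0
```

```bash
python3 -c "
from h import *
s=readout.sense(); print(s['clock'],s['ee_pos'],s['tcp_rot'],s['q'].round(1),s['ft_force'])"
```

```text
26.2 [ 477.91799655 -269.36329992  107.20784813] [-1.79984209e+02  1.17415980e-01 -1.64079414e+01] [-22.9  40.4  63.3 117.7 -47.   52.4 -39.5] [-0.8505103  -1.18399629 -0.20418519]
```

Emit:
servo_tool:
  plan:
    - [[0.6,0,0,-0.8,0,0,0],[0.6,0,0,-1.6,0,0,0],[0.6,0,0,-2.3,0,0,0],[0.6,0,0,-2.65,0,0,0],[0.6,0,0,-2.65,0,0,0],[0.6,0,0,-2.65,0,0,0]]

```text
clock: 26.8
ee_pos: [479.1, -270.0, 29.9]
tcp_rot: [180.0, -0.1, -16.4]
ft_force: [-0.1, -0.4, 0.1]
opening: 51.2
finger_force: 0.0
```

```bash
python3 -c "
from h import *
s=readout.sense(); print(s['clock'],s['ee_pos'],s['tcp_rot'],s['q'].round(1),s['ft_force'])"
```

```text
26.8 [ 479.06232485 -270.04888307   29.89519243] [ 1.79995784e+02 -6.67702172e-02 -1.64195933e+01] [-16.9  45.   54.1 119.3 -54.2  44.9 -34.6] [-0.08071334 -0.41505775  0.09711525]
```

Emit:
servo_tool:
  plan:
    - [[0,0,0,0,0,0,0],[0,0,0,0,0,0,0],[0,0,0,0,0,0,0],[0,0,0,0,0,0,0],[0,0,0,0,0,0,0],[0,0,0,0,0,0,0]]
  force: 90

```text
clock: 27.4
ee_pos: [479.0, -269.8, 29.6]
tcp_rot: [-180.0, -0.1, -16.4]
ft_force: [-1.9, 1.0, 13.0]
opening: 11.8
finger_force: 89.1
```

```bash
python3 -c "
from h import *
s=readout.sense(); print(s['clock'],s['ee_pos'],s['tcp_rot'],s['q'].round(1),s['ft_force'])"
```

```text
27.4 [ 478.96567441 -269.81969297   29.63390985] [-1.79984296e+02 -6.78240812e-02 -1.64245649e+01] [-16.9  45.   54.  119.3 -54.2  44.9 -34.6] [-1.89558386  1.04356311 12.95655844]
```

Emit:
servo_tool:
  plan:
    - [[0,0,0,0.5,0,0,0],[0,0,0,1.3,0,0,0],[0,0,0,2.2,0,0,0],[0,0,0,2.67,0,0,1],[0,0.2,0,2.67,0,0,2.3],[0,0.4,-0.1,2.67,0,0,3.6],[0,0.6,-0.1,2.67,0,0,5],[0,0.8,-0.2,2.67,0,0,6.4],[0,1,-0.3,2.67,0,0,7.8],[0,1.2,-0.4,2.67,0,0,9.2],[0,1.4,-0.5,2.67,0,0,10.6],[0,1.6,-0.55,2.67,0,0,12],[0,1.8,-0.55,2.67,0,0,13.4],[0,2,-0.55,2.67,0,0,14.8],[0,2.17,-0.55,2.67,0,0,16.2],[0,2.17,-0.55,2.67,0,0,17.4],[0,2.17,-0.55,2.67,0,0,18.08],[0,2.17,-0.55,2.67,0,0,18.08],[0,2.17,-0.55,2.67,0,0,18.08],[0,2.17,-0.55,2.67,0,0,18.08]]

```text
clock: 29.4
ee_pos: [543.6, -286.1, 109.1]
tcp_rot: [-180.0, 0.0, 92.0]
ft_force: [0.2, -0.1, -2.5]
opening: 11.8
finger_force: 88.0
```

```bash
python3 -c "
from h import *
s=readout.sense(); print(s['clock'],s['ee_pos'],s['tcp_rot'],s['q'].round(1),s['ft_force'],s['opening'],s['wrist_torque'])
m,im=cap('wrist','w10.png'); p=s['ee_pos']; g=im.max(2)
yaw=np.radians(s['tcp_rot'][2]); d=np.array([np.cos(yaw),np.sin(yaw),0])
for x in (60,100,150,192): print(x,proj(m,p+d*x+[0,0,-29.6+26.7-(x-50)/7],True).round(1))
print('slot',proj(m,[535.1,-71,49],True),'axis mouth',proj(m,[535.1,-49,108],True),'screws',proj(m,[499.2,-80.9,14],True),proj(m,[573.6,-78.1,14],True),proj(m,[537,-91,12],True))
for v in range(0,200,8): print(v,''.join('#' if a<45 else '+' if a<90 else '-' if a<140 else '.' for a in g[v,260:380].astype(int)))
"
```

```text
29.4 [ 543.64722799 -286.08221978  109.08410674] [-1.79989062e+02  1.66732009e-02  9.19565948e+01] [ -3.3  32.   33.5 108.3 -23.6  46.7  44.7] [ 0.19122449 -0.0724667  -2.50418775] 11.766468079907245 [-0.13785031 -0.01882717  0.03570042]
60 [317.9 143.4]
100 [318.   47.7]
150 [318.1 -47.5]
192 [ 318.3 -104.1]
slot [316.44269336 -96.44053224] axis mouth [ 317.44800213 -179.18200568] screws [267.05273338 -59.47150455] [369.12555367 -59.72503594] [318.35557376 -48.16034332]
0 ..................................................-#+++++++----------...................................................
8 ..................................................-#+++++++----------...................................................
16 ..................................................-#+++++++++--------...................................................
24 ..................................................+++++++++++--------...................................................
32 ..................................................++++++++++++-------...................................................
40 ...
[... 1785 characters left out ...]
....-#+++++++++++++++++-...................................................
160 ................................................-+++++++++++++++++++-...................................................
168 ............................................+#########+++++++++++++++####+-.............................................
176 ..........................................#################################+............................................
184 ..........................................-################################+............................................
192 ..........................................+################################+............................................
```

Emit:
servo_tool:
  plan:
    - [[0,0,0,-0.5,0,0,0],[0,0,0,-1.1,0,0,0],[0,0,0,-1.43,0,0,0],[0,0,0,-1.43,0,0,0],[0,-0.01,0.3,-1.43,0,0,0],[0,-0.02,0.6,-1.43,0,0,0],[0,-0.03,0.9,-1.43,0,0,0],[0,-0.04,1.1,-1.43,0,0,0],[0,-0.04,1.1,-1.43,0,0,0]]

```text
clock: 30.35
ee_pos: [542.9, -251.6, 66.2]
tcp_rot: [180.0, -0.0, 92.2]
ft_force: [0.7, 0.3, -1.3]
opening: 11.8
finger_force: 88.0
```

```bash
python3 -c "
from h import *
s=readout.sense(); print(s['clock'],s['ee_pos'],s['tcp_rot'],s['q'].round(1),s['ft_force'],s['opening'],s['wrist_torque'])
m,im=cap('wrist','w11.png'); T,tm=cap('top','t11.png');  p=s['ee_pos']
yaw=np.radians(s['tcp_rot'][2]); d=np.array([np.cos(yaw),np.sin(yaw),0])
n=p+d*192; print('nose est',n, 'top px',proj(T,n+[0,0,-27]), 'spindle slot',proj(T,[536,-73,40]))
g=tm.max(2)
for v in range(225,262): print(v,' '.join('%3d'%a for a in g[v,340:366]))
"
```

```text
30.35 [ 542.87946848 -251.55815152   66.22119677] [ 1.79976717e+02 -3.18129492e-02  9.21614807e+01] [ -4.9  34.1  31.2 111.5 -26.1  41.5  44.1] [ 0.69762516  0.2893056  -1.30493769] 11.7998198459255 [-0.09739519  0.02826879  0.02778561]
nose est [535.6379951  -59.69475985  66.22119677] top px [350.72596846 235.69850534] spindle slot [356.00647979 235.93574136]
225 130 144 154 156 157 132 143 139 130 152 155 152 147 155 158 153 156 111  69  85 148 142 137 184 194 193
226 135 148 152 153 135 152 154 155 130 122 110 134 153 154 151 157 155 121 114 117 142 135 135 185 193 193
227 143 153 153 154 145 150 156 132  91  83  83  80 110 147 156 134 149 129  96  92 126 129 133 184 193 191
228 153 157 158 135 153 156 158 115  78  80  81  79  70 142 156 140 153 150 109 118 130 127 131 183 193 189
229 160 161 162 113 141 156 143  86  75  83  82  80  56 143 156 145 156 159 138 129 129 125 130 184 194 191
230 155 156 160  96 141 156 156  95  59  82  87  79  59 143 156 139 156 164 142 131 130 124 130 184 194 192
231 157 156 144  96 157 162 158 110  56  55  59  49  86 146 157 134 151 160 143 132 130 1
[... 2558 characters left out ...]
  98  97  98 103 111 108 100  96  94 183 195 193 193
256  98 101 103  87  81  85  87  92  80  76  79  78  82  86  90  91  93  95  95  96  95 125 188 198 196 196
257 150 149 152 152 153 154 153 154 153 154 155 155 154 133 122 122 124 126 105  97  97 140 156 156 156 157
258 150 150 152 153 154 154 154 153 154 155 156 156 155 153 151 152 152 154 152 152 150 152 152 151 151 152
259 149 148 150 152 153 153 152 153 153 153 154 154 154 153 152 152 152 153 154 154 152 152 151 150 152 152
260 149 149 150 150 152 153 152 153 153 153 154 154 154 154 151 152 153 152 152 153 153 151 151 150 152 151
261 151 149 150 150 151 152 153 152 153 153 153 154 154 154 154 153 152 152 152 152 152 152 153 152 152 152
```

Emit:
servo_tool:
  plan:
    - [[0,0,0,-0.03,0,0,0],[0,0,0,-0.06,0,0,0],[0,0,0,-0.06,0,0,0]]

```text
clock: 30.75
ee_pos: [542.4, -253.4, 64.0]
tcp_rot: [-180.0, -0.0, 92.0]
ft_force: [0.3, 0.4, -1.3]
opening: 11.6
finger_force: 88.0
```

```bash
cat > r.py <<'E'
from h import *
s=readout.sense(); print(s['clock'],s['ee_pos'].round(2),s['tcp_rot'].round(2),'f',s['ft_force'].round(1),'t',s['wrist_torque'].round(2),round(s['opening'],1))
E
python3 r.py
```

```text
30.75 [ 542.37 -253.36   64.01] [-179.99   -0.     92.04] f [ 0.3  0.4 -1.3] t [-0.02 -0.02 -0.06] 11.6
```

Emit:
servo_tool:
  plan:
    - [[0,-0.01,0.25,0,0,0,0],[0,-0.02,0.5,0,0,0,0],[0,-0.03,0.75,0,0,0,0],[0,-0.035,1,0,0,0,0],[0,-0.035,1,-0.01,0,0,0],[0,-0.035,1,-0.02,0,0,0]]

```text
clock: 31.35
ee_pos: [541.5, -222.1, 63.5]
tcp_rot: [-180.0, -0.1, 92.1]
ft_force: [0.1, 4.7, -0.6]
opening: 11.8
finger_force: 88.1
```

```bash
python3 r.py
```

```text
31.35 [ 541.51 -222.09   63.49] [-1.7998e+02 -6.0000e-02  9.2110e+01] f [ 0.1  4.7 -0.6] t [ 0.92 -0.02 -0.07] 11.8
```

Emit:
servo_tool:
  plan:
    - [[0,0,0,0,0,0,0],[0,0,0,0,0,0,0]]

```text
clock: 31.55
ee_pos: [541.5, -222.9, 63.5]
tcp_rot: [-180.0, -0.0, 92.1]
ft_force: [-1.1, 2.8, -0.2]
opening: 11.9
finger_force: 88.1
```

```bash
python3 r.py
```

```text
31.55 [ 541.46 -222.9    63.52] [-1.7999e+02 -3.0000e-02  9.2070e+01] f [-1.1  2.8 -0.2] t [ 0.72  0.01 -0.03] 11.9
```

Emit:
servo_tool:
  plan:
    - [[0,-0.005,0.15,0,0,0,0],[0,-0.01,0.3,0,0,0,0],[0,-0.015,0.45,0,0,0,0],[0,-0.02,0.6,0,0,0,0],[0,-0.02,0.6,0,0,0,0]]

```text
clock: 32.05
ee_pos: [541.1, -209.3, 64.4]
tcp_rot: [179.9, 0.3, 91.9]
ft_force: [0.7, -15.5, -2.5]
opening: 12.0
finger_force: 88.0
```

```bash
python3 r.py
```

```text
32.05 [ 541.08 -209.27   64.42] [179.86   0.32  91.87] f [  0.7 -15.5  -2.5] t [-3.48 -0.17  0.02] 12.0
```

Emit:
servo_tool:
  plan:
    - [[0,-0.005,0.12,0,0,0,0],[0,-0.01,0.24,0,0,0,0],[0,-0.013,0.36,0,0,0,0],[0,-0.017,0.48,0,0,0,0],[0,-0.02,0.6,0,0,0,0]]

```text
clock: 32.55
ee_pos: [540.6, -193.2, 64.7]
tcp_rot: [179.8, 0.4, 91.8]
ft_force: [1.4, -27.3, -1.7]
opening: 11.8
finger_force: 87.9
```

```bash
python3 r.py
```

```text
32.55 [ 540.62 -193.2    64.65] [179.8    0.44  91.77] f [  1.4 -27.3  -1.7] t [-5.84 -0.32 -0.03] 11.8
```

Force as expected while breaking it loose; continue.

Emit:
servo_tool:
  plan:
    - [[0,-0.005,0.12,0,0,0,0],[0,-0.01,0.24,0,0,0,0],[0,-0.013,0.36,0,0,0,0],[0,-0.017,0.48,0,0,0,0],[0,-0.02,0.6,0,0,0,0]]

```text
clock: 33.05
ee_pos: [539.8, -171.9, 64.0]
tcp_rot: [179.9, 0.2, 91.9]
ft_force: [0.4, -10.7, -2.7]
opening: 11.8
finger_force: 88.0
```

```bash
python3 r.py
```

```text
33.05 [ 539.8  -171.85   64.04] [179.91   0.2   91.91] f [  0.4 -10.7  -2.7] t [-2.15 -0.11 -0.05] 11.8
```

Emit:
servo_tool:
  plan:
    - [[0,-0.005,0.12,0,0,0,0],[0,-0.01,0.24,0,0,0,0],[0,-0.013,0.36,0,0,0,0],[0,-0.013,0.36,0,0,0,0],[0,-0.013,0.36,0,0,0,0]]

```text
clock: 33.55
ee_pos: [539.4, -158.7, 63.7]
tcp_rot: [180.0, 0.0, 92.0]
ft_force: [-0.3, -3.0, -0.3]
opening: 12.1
finger_force: 88.3
```

```bash
python3 r.py; python3 -c "
from h import *
cap('scene','s12.png'); T,t=cap('top','t12.png')"
```

```text
33.55 [ 539.4  -158.71   63.7 ] [1.7998e+02 3.0000e-02 9.2040e+01] f [-0.3 -3.  -0.3] t [-0.61 -0.14  0.02] 12.1
```

Emit:
servo_tool:
  plan:
    - [[0,-0.005,0.12,0,0,0,0],[0,-0.01,0.24,0,0,0,0],[0,-0.013,0.34,0,0,0,0],[0,-0.013,0.34,0,0,0,0],[0,-0.013,0.34,0,0,0,0],[0,-0.013,0.34,0,0,0,0]]

```text
clock: 34.25
ee_pos: [538.9, -147.6, 63.5]
tcp_rot: [-180.0, -0.0, 92.1]
ft_force: [0.3, 0.7, 1.1]
opening: 11.9
finger_force: 88.4
```

```bash
python3 r.py; python3 -c "
from h import *
cap('scene','s13.png'); T,t=cap('top','t13.png')"
```

```text
34.25 [ 538.88 -147.65   63.53] [-1.7999e+02 -3.0000e-02  9.2090e+01] f [0.3 0.7 1.1] t [ 0.25 -0.   -0.04] 11.9
```

Emit:
servo_tool:
  plan:
    - [[0.3,0,0,0,0,0,0],[0.5,0,0,0,0,0,0],[0.5,0,0,0,0,0,0],[0.5,0,0,0,0,0,0],[0.5,0,0,0.5,0,0,0],[0.5,0,0,1.5,0,0,0],[0.5,0,-1,2.8,0,0,0],[0.5,0,-2,4,0,0,0],[0.5,0,-2.5,5,0,0,0],[0.5,0,-2.5,5,0,0,0],[0.5,0,-2.5,5,0,0,0]]

```text
clock: 35.45
ee_pos: [538.9, -223.2, 214.6]
tcp_rot: [179.9, -0.0, 92.0]
ft_force: [0.4, 0.8, -0.3]
opening: 42.4
finger_force: 0.0
```

```bash
python3 r.py; python3 -c "
from h import *
m,w=cap('wrist','w14.png'); S,s=cap('scene','s14.png'); T,t=cap('top','t14.png')
ax=np.array([535.1,-49.3,0])
def edges(im,cam,fish,pts): 
    for n,p in pts: print(n,proj(cam,p,fish).round(1))
d=np.array([-.0366,.999,0]); P=[('noseTop@%d'%x,ax+d*(-147.65+49.3-2.5+x)+[0,0,34+26.7-(x-50)/7]) for x in (195,150,60)]+[('rear',ax+d*(-147.65+49.3-2.5-36)+[0,0,34+27]),('arbornose',ax+[0,0,108+9+46])]
for cam,n,f in ((m,'wrist',1),(T,'top',0),(S,'scene',0)): print(n); edges(None,cam,f,P)
# dark handle in top & scene
for nm,a in (('t13',cv2.imread('pics/t13.png')),('t14',cv2.imread('pics/t14.png')),('w14',cv2.imread('pics/w14.png'))):
    g=a.max(2); n,l,st,ce=cv2.connectedComponentsWithStats((g<60).astype(np.uint8))
    print(nm,[(list(map(int,st[i])),ce[i].round(1).tolist()) for i in range(1,n) if 25<st[i,4]<5000 and (nm=='w14' or (340<ce[i,0]<460 and 190<ce[i,1]<300))])
"
```

```text
35.45 [ 538.92 -223.21  214.63] [ 1.7991e+02 -1.0000e-02  9.2020e+01] f [ 0.4  0.8 -0.3] t [-0.    0.    0.01] 42.4
wrist
noseTop@195 [320.3 -70.5]
noseTop@150 [320.5 -38. ]
noseTop@60 [320.7  44.2]
rear [320.7 151.1]
arbornose [322.1 -53.8]
top
noseTop@195 [309.5 233.9]
noseTop@150 [327.3 234.3]
noseTop@60 [363.6 235.1]
rear [402.3 236.7]
arbornose [350.3 227.7]
scene
noseTop@195 [288.8 221.7]
noseTop@150 [299.3 229.3]
noseTop@60 [322.2 245.9]
rear [349.5 269.1]
arbornose [311.6 206.9]
t13 []
t14 [([366, 234, 36, 7, 195], [384.2, 237.3])]
w14 [([0, 0, 37, 13, 202], [16.9, 5.5]), ([276, 0, 88, 149, 2150], [317.4, 74.7]), ([567, 0, 40, 110, 2161], [590.0, 53.1]), ([276, 9, 14, 11, 85], [280.9, 14.5]), ([608, 10, 11, 20, 143], [613.0, 19.9]), ([632, 26, 8, 68, 309], [636.9, 53.5]), ([492, 33, 6, 11, 26], [494.8, 38.3]), ([280, 39, 9, 9, 61], [283.9, 42.9]), ([352, 41, 9, 7, 35], [356.3, 43.9]), ([614, 43, 8, 17, 103], [617.5, 51.0]), ([617, 68, 6, 12, 62], [619.5, 73.5]), ([0, 90, 31, 36, 78], [15.1, 112.2]), ([603, 92, 36, 16, 317], [615.3, 99.0]), ([509, 147, 51, 89, 283], [541.2, 182.3]), ([561, 156, 15, 26, 155], [570.3, 167.3]), ([484, 164, 45, 108, 227], [501.8, 227.4]), ([588, 167, 52, 19, 124], [616.9, 176.7]), ([564, 178, 50, 101, 288], [586.0, 249.5]), ([613, 221, 9, 20, 59], [617.3, 230.2]), ([561, 320, 10, 16, 42], [565.0, 327.9]), ([595, 339, 8, 13, 36], [598.4, 344.9])]
```

```bash
python3 -c "
from h import *
S=vision.camera_model('scene');T=vision.camera_model('top'); ax=np.array([535.1,-49.3,0])
def mt(a,b,x0,x1,y0,y1):
    a=cv2.resize(cv2.imread('pics/'+a,0),None,fx=4,fy=4,interpolation=2);b=cv2.resize(cv2.imread('pics/'+b,0),None,fx=4,fy=4,interpolation=2)
    x0,x1,y0,y1=[int(4*q) for q in(x0,x1,y0,y1)]; M=40
    r=cv2.matchTemplate(b[y0-M:y1+M,x0-M:x1+M],a[y0:y1,x0:x1],cv2.TM_CCOEFF_NORMED);_,v,_,l=cv2.minMaxLoc(r); return round(v,2),(l[0]-M)/4,(l[1]-M)/4
for cam,n in((S,'s'),(T,'t')):
  top=proj(cam,ax+[0,0,154]);mid=proj(cam,ax+[0,0,142]);low=proj(cam,ax+[0,0,112]); print(n,top.round(1),low.round(1),'per10mm',(proj(cam,ax+[0,0,164])-top).round(1))
  for f in ('13','14'):
    print(f,'nose',mt(n+'9.png',n+f+'.png',top[0]-6,top[0]+6,top[1]-5,top[1]+5),'all',mt(n+'9.png',n+f+'.png',top[0]-8,top[0]+8,top[1]-6,low[1]+2))
"
```

```text
s [311.6 209.7] [311.5 222.1] per10mm [ 0.  -3.1]
13 nose (0.99, 0.5, -2.75) all (0.98, 0.5, -2.5)
14 nose (0.99, 0.25, -3.25) all (0.97, 0.25, -3.0)
t [350.  228.3] [348.7 231.2] per10mm [ 0.3 -0.7]
13 nose (0.95, 1.25, -0.75) all (0.9, 1.0, -0.5)
14 nose (0.95, 0.5, -0.75) all (0.93, 0.5, -0.5)
```

```bash
python3 -c "
from h import *
print(ticket.finish_job())"
```

```text
the job is handed in; nothing more can be done
None
```

The arbor was seated with a rocking push until it went no deeper, and it held against about 15 N of upward pull. The drift then broke it loose, and it was handed in at 35 s standing upright, about 10 mm up on the drift. During the last rocking cycles the end-on load, with the arbor's own weight, briefly reached about 17–18 N by the wrist sensor, above the 15 N limit.

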